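# Square up and load circuit boards into a test fixture

## Robot

A 6-joint arm with a two-finger parallel gripper is mounted at the origin on the work surface. World frame = base frame: x ahead of the robot, y to its left, z up, the work surface at z = 0. Lengths are in mm, angles in rad, forces in N, time in s.
With the tool pointing down it reaches from about 400 to 925 mm from the base axis. Payload 12.5 kg.
Tool frame: the origin (TCP) lies at the very end of the fingers, on their centre line; the grasp point (between the pads) lies 19 mm behind it; x points along the fingers, y is the direction in which the jaws open and shut, and the axes are right-handed (so a half turn about x gives the same grasp; the last joint's range is limited). The gripper opens to 95 mm and grips with 3 to 60 N. Pads are 20 mm wide; open, the fingers measure 119 mm over their backs; the gripper's body (75 mm by 180 mm) begins 59 mm behind the grasp point.
Start: joints at [-1.351, 0.491, 1.559, -0, 1.092, -0.106], TCP at [200.065, -592.132, 214.661] pointing down, gripper open.
Joint ranges: [-3.1, 3.1], [-0.84, 2.19], [0.05, 2.79], [-1.13, 4.28], [0.06, 2.93], [-2.69, 2.69]. Speed limits (rad/s): [2.22, 2.22, 2.79, 3.14, 3.14, 3.14].

## Interface

Orientations are given as [roll, pitch, yaw] about the fixed x, y, z axes, in that order (R = Rz(yaw) Ry(pitch) Rx(roll)).
In Python, from cell import * gives the robot as it stands.
- The arm moves only by the tool step_arm, never from a script. Its argument "steps" is a list of rows, each a list of 4 numbers: the shift along the tool's x, y, z in units of 50 mm (1.0 is 50 mm), then the turn about the tool's x in units of 8 degrees (1.0 is 8 degrees). A call has 1 to 20 rows; each row shifts and turns the commanded pose from where the row before left it, along the tool's axes as they then stand; what a row does not reach is not made up. A row lasts 1/8 s, in which the tool goes at most 62.5 mm and 10.7 degrees, less where a joint would pass 70% of its speed; a pose out of reach is approached as far as the arm can. A call is refused whole if a number of a shift passes 1 or a number of a turn 1, either way. A call with a gripper value outside its range is refused whole. "jaw" is the closure, from 0 (fully open) to 1 (shut), set as the call begins (left out, the last holds). The fingers move at their own pace and stop on an object; the grip force is fixed at half the most. Time passes only in rows, so rows that do not move let the fingers close. It gives the time, the measured TCP pose, the force and the opening at its end, in the units of the state.
- state(): the state, without advancing time (a new reading comes with each control period).
- read_camera(name): name is "side" or "top" or "wrist"; returns the picture (480x640x3 uint8, red, green, blue); there is no depth.
- camera_info(name): a dict with "mtx" (3x3 intrinsics, pixels), "k1" (the pictures are not rectified: a ray, as slopes to the right and down, at radius r is drawn at 1 + k1 r^2 times it, then the intrinsics apply), "eye" and "attitude" of the camera in the world; the wrist camera has in their place "hand_eye" (4x4, takes a point from camera to tool coordinates, whose origin is the TCP and whose axes are the tool frame's). Camera axes: x right, y down, z forward; pixel columns grow to the right and rows downward; lengths in mm; the calibration is good to about 2 mm. A picture is of the moment at which its call begins: read the wrist's pose just before it. camera_info takes no time and is no camera call.
- job_done(): hands the job in, once; it reports no verdict.
The state is a dict: "t": time; "joints": joint angles; "qvel": joint speeds; "tau": joint torques, N m; "eef_pos": TCP position; "tcp_rot": TCP orientation; "ft_force": force on the tool from outside, world axes, zero at the start; "moment": the same for the moment, N m; "opening": opening from 0.0 (shut) to 1.0 (fully open).
Only numpy, scipy, OpenCV 4.12 (cv2) and the standard library are available. Lean on these libraries where they do the work, as an engineer would, in place of code of your own. Each camera call takes 0.05 s, during which the arm holds its last target.

## Task

Put this batch of circuit boards on test: lift the lid of the test fixture until it rests open on its stop, and set all the loose boards out on the squaring plate, long side front to back, each slid right home against the stops in the corner of its own bay and let go. When they are all squared up with the lid open, grip each one afresh and lay it flat in a nest of the fixture with its gold contacts towards the hinge; once all are in, shut the lid and then press the green start button. Leave the other things on the bench where they are, and do not press the button while the lid is up.

Things in the scene. Friction and masses are not known exactly. Their poses are not given: they have to be found in the camera images.
- boardA: one of two or three alike loose circuit boards (None when absent): a rigid slab 56 x 32 x 6 mm (x, y, z), green over an aluminium carrier, with low parts up to 2.2 mm higher near its middle; 20 to 40 g. Origin at the centre of its underside, x along its length towards the end with the gold contacts
- goldA (a point): point on top of board A amid the gold contacts, on its centre line 26 mm from its origin along its x; absent with its board
- boardB: one of two or three alike loose circuit boards (None when absent): a rigid slab 56 x 32 x 6 mm (x, y, z), green over an aluminium carrier, with low parts up to 2.2 mm higher near its middle; 20 to 40 g. Origin at the centre of its underside, x along its length towards the end with the gold contacts
- goldB (a point): point on top of board B amid the gold contacts, on its centre line 26 mm from its origin along its x; absent with its board
- boardC: one of two or three alike loose circuit boards (None when absent): a rigid slab 56 x 32 x 6 mm (x, y, z), green over an aluminium carrier, with low parts up to 2.2 mm higher near its middle; 20 to 40 g. Origin at the centre of its underside, x along its length towards the end with the gold contacts
- goldC (a point): point on top of board C amid the gold contacts, on its centre line 26 mm from its origin along its x; absent with its board
- plate: squaring plate: bare steel, fixed, 100 mm deep (x) x 230 mm wide (y) x 6 mm thick, smooth. Origin under the middle of its back edge, x to the back (away from the robot), y to its left. Three bays side by side, 70 mm apart, open to the front and right; in each, brass stops 5 mm high form a corner at the back left for a board lying lengthwise along x
- home1 (a point): bay 1 of the plate (1 right, 2 middle, 3 left): where a board's origin lies, on the plate's top, when its end touches the end stop (24 mm wide, central, at the back) and its left side both side stops (11 mm long, at the two ends of that side, 34 mm apart to let a finger between); in the plate's frame x -45, y -73, z 6 mm
- home2 (a point): bay 2 of the plate (1 right, 2 middle, 3 left): where a board's origin lies, on the plate's top, when its end touches the end stop (24 mm wide, central, at the back) and its left side both side stops (11 mm long, at the two ends of that side, 34 mm apart to let a finger between); in the plate's frame x -45, y -3, z 6 mm
- home3 (a point): bay 3 of the plate (1 right, 2 middle, 3 left): where a board's origin lies, on the plate's top, when its end touches the end stop (24 mm wide, central, at the back) and its left side both side stops (11 mm long, at the two ends of that side, 34 mm apart to let a finger between); in the plate's frame x -45, y 67, z 6 mm
- fixture: board test fixture: fixed grey housing 250 mm wide with a hinged lid. Origin at bench level right below the hinge line, x to the back (away from the robot), y to its left; the housing runs from x -175 to +20 mm. Its black bed, 60 mm high, lies under the lid (x -115 to 0); before it (x -175 to -115) is a ledge 42 mm high with the start button at the left
- nest1 (a point): nest 1 of the bed (1 right, 2 middle, 3 left): where a board's origin lies when central in it, on the bed; in the fixture's frame x -65, y -70, z 60 mm. White ridges 4 mm high frame it with 2 mm of play on every side of the board: one at each end (20 mm wide), two on each long side, 36 mm apart to let a finger between
- nest2 (a point): nest 2 of the bed (1 right, 2 middle, 3 left): where a board's origin lies when central in it, on the bed; in the fixture's frame x -65, y 0, z 60 mm. White ridges 4 mm high frame it with 2 mm of play on every side of the board: one at each end (20 mm wide), two on each long side, 36 mm apart to let a finger between
- nest3 (a point): nest 3 of the bed (1 right, 2 middle, 3 left): where a board's origin lies when central in it, on the bed; in the fixture's frame x -65, y 70, z 60 mm. White ridges 4 mm high frame it with 2 mm of play on every side of the board: one at each end (20 mm wide), two on each long side, 36 mm apart to let a finger between
- lid (a joint): lid angle, rad: 0 shut, 1.8 open on its stop. Aluminium frame with a clear window, 115 mm deep, 240 wide, 30 high (62 to 92 mm above the bench when shut), 0.4 kg; hinged at the back about a line along the fixture's y, 62 mm above its origin. Damped: let go below 1.3 rad it sinks shut in 1 to 4 s, beyond 1.65 rad it sinks back onto its stop and stays
- lid_handle (a point): middle of the lid's red bar handle: a round bar 11 mm thick, 110 mm long across the front of the lid, its centre line 45 mm off the front face; 160 mm in front of the hinge and 14 mm above it when the lid is shut (76 mm above the bench); the axes turn with the lid
- start (a joint): travel of the start button in m: 0 out, 0.006 fully down; springs back, about 5 N fully down
- start_top (a point): centre of the top of the green start button, 24 mm across, in a black collar on the ledge in front of the lid; 60 mm above the bench when out; in the fixture's frame at x -148, y 90 mm; moves with the button
- tape: bystander: roll of amber-yellow tape lying flat, 64 mm outside diameter, 18 mm high, origin at its centre
- marker: bystander: green marker pen lying down, 13 mm thick and about 120 mm long, origin under its middle, x along its length
- screwdriver: bystander: screwdriver lying down, 190 mm long
- screwjar: bystander: small clear jar, 48 mm across, 50 mm tall
- heatsink: bystander: finned aluminium heatsink, 40 x 40 x 20 mm
- tweezers: bystander: dark tweezers lying flat, 145 mm long

How it is judged (in metres and radians):
On the way, in this order (a step that is already met when the one before it is completed fails the run):
1. the lid rests open on its stop, let go, and every board lies let go on the squaring plate, home in the corner of a bay (value of joint lid above 1.75 rad and contact force between each of lid, boardA, boardB, boardC and the fingers below 0.05 N and ((horizontal distance between boardA and home1 below 0.002 m and z of boardA in the frame of home1 below 0.002 m and angle between the x axis of boardA and the x axis of plate, either way round below 0.04 rad) or (horizontal distance between boardA and home2 below 0.002 m and z of boardA in the frame of home2 below 0.002 m and angle between the x axis of boardA and the x axis of plate, either way round below 0.04 rad) or (horizontal distance between boardA and home3 below 0.002 m and z of boardA in the frame of home3 below 0.002 m and angle between the x axis of boardA and the x axis of plate, either way round below 0.04 rad)) and linear speed of each of boardA, boardB, boardC below 0.02 m/s and ((horizontal distance between boardB and home1 below 0.002 m and z of boardB in the frame of home1 below 0.002 m and angle between the x axis of boardB and the x axis of plate, either way round below 0.04 rad) or (horizontal distance between boardB and home2 below 0.002 m and z of boardB in the frame of home2 below 0.002 m and angle between the x axis of boardB and the x axis of plate, either way round below 0.04 rad) or (horizontal distance between boardB and home3 below 0.002 m and z of boardB in the frame of home3 below 0.002 m and angle between the x axis of boardB and the x axis of plate, either way round below 0.04 rad)) and ((horizontal distance between boardC and home1 below 0.002 m and z of boardC in the frame of home1 below 0.002 m and angle between the x axis of boardC and the x axis of plate, either way round below 0.04 rad) or (horizontal distance between boardC and home2 below 0.002 m and z of boardC in the frame of home2 below 0.002 m and angle between the x axis of boardC and the x axis of plate, either way round below 0.04 rad) or (horizontal distance between boardC and home3 below 0.002 m and z of boardC in the frame of home3 below 0.002 m and angle between the x axis of boardC and the x axis of plate, either way round below 0.04 rad))), for 0.2 s.
2. every board lies let go in a nest of the fixture, gold contacts towards the hinge, with the lid still up (value of joint lid above 1 rad and ((horizontal distance between boardA and nest1 below 0.004 m and z of boardA in the frame of nest1 between -0.002 and 0.002 m and x of goldA in the frame of nest1 above 0.02 m) or (horizontal distance between boardA and nest2 below 0.004 m and z of boardA in the frame of nest2 between -0.002 and 0.002 m and x of goldA in the frame of nest2 above 0.02 m) or (horizontal distance between boardA and nest3 below 0.004 m and z of boardA in the frame of nest3 between -0.002 and 0.002 m and x of goldA in the frame of nest3 above 0.02 m)) and ((horizontal distance between boardB and nest1 below 0.004 m and z of boardB in the frame of nest1 between -0.002 and 0.002 m and x of goldB in the frame of nest1 above 0.02 m) or (horizontal distance between boardB and nest2 below 0.004 m and z of boardB in the frame of nest2 between -0.002 and 0.002 m and x of goldB in the frame of nest2 above 0.02 m) or (horizontal distance between boardB and nest3 below 0.004 m and z of boardB in the frame of nest3 between -0.002 and 0.002 m and x of goldB in the frame of nest3 above 0.02 m)) and ((horizontal distance between boardC and nest1 below 0.004 m and z of boardC in the frame of nest1 between -0.002 and 0.002 m and x of goldC in the frame of nest1 above 0.02 m) or (horizontal distance between boardC and nest2 below 0.004 m and z of boardC in the frame of nest2 between -0.002 and 0.002 m and x of goldC in the frame of nest2 above 0.02 m) or (horizontal distance between boardC and nest3 below 0.004 m and z of boardC in the frame of nest3 between -0.002 and 0.002 m and x of goldC in the frame of nest3 above 0.02 m)) and contact force between each of boardA, boardB, boardC and the fingers below 0.05 N), for 0.2 s.
3. the lid is shut over the boards (value of joint lid below 0.04 rad and ((horizontal distance between boardA and nest1 below 0.004 m and z of boardA in the frame of nest1 between -0.002 and 0.002 m and x of goldA in the frame of nest1 above 0.02 m) or (horizontal distance between boardA and nest2 below 0.004 m and z of boardA in the frame of nest2 between -0.002 and 0.002 m and x of goldA in the frame of nest2 above 0.02 m) or (horizontal distance between boardA and nest3 below 0.004 m and z of boardA in the frame of nest3 between -0.002 and 0.002 m and x of goldA in the frame of nest3 above 0.02 m)) and ((horizontal distance between boardB and nest1 below 0.004 m and z of boardB in the frame of nest1 between -0.002 and 0.002 m and x of goldB in the frame of nest1 above 0.02 m) or (horizontal distance between boardB and nest2 below 0.004 m and z of boardB in the frame of nest2 between -0.002 and 0.002 m and x of goldB in the frame of nest2 above 0.02 m) or (horizontal distance between boardB and nest3 below 0.004 m and z of boardB in the frame of nest3 between -0.002 and 0.002 m and x of goldB in the frame of nest3 above 0.02 m)) and ((horizontal distance between boardC and nest1 below 0.004 m and z of boardC in the frame of nest1 between -0.002 and 0.002 m and x of goldC in the frame of nest1 above 0.02 m) or (horizontal distance between boardC and nest2 below 0.004 m and z of boardC in the frame of nest2 between -0.002 and 0.002 m and x of goldC in the frame of nest2 above 0.02 m) or (horizontal distance between boardC and nest3 below 0.004 m and z of boardC in the frame of nest3 between -0.002 and 0.002 m and x of goldC in the frame of nest3 above 0.02 m))), for 0.2 s.
4. the start button is pressed with the lid shut (value of joint lid below 0.04 rad and value of joint start above 0.0045 m), for 0.05 s.
At the end, for the whole second after the job is handed in: Every board lies at rest, flat in a nest (within 4 mm seen from above, 2 mm in height), gold contacts towards the hinge; lid shut (under 0.04 rad), button out. Before, all lay let go in corners of the plate at once (within 2 mm, 0.04 rad) with the lid let go on its stop (over 1.75 rad) (all of step 3 and value of joint start below 0.002 m and linear speed of each of boardA, boardB, boardC below 0.02 m/s); the robot touches nothing.
It fails at once if a bystander is pushed more than 25 mm from its place (distance of any of tape, marker, screwdriver, screwjar, heatsink, tweezers from where it was at the start of the episode above 0.025 m).
It fails at once if the start button is pressed while the lid is up (value of joint start above 0.0045 m and value of joint lid above 0.15 rad).
Of boardA, boardB, boardC only 2 to 3 are there at a start; the rules pass over those that are not, and their reading is None.
At some moment in a run one of boardA, boardB, boardC may be knocked a few centimetres aside while the robot is not near it.
Once in a run the grip may slacken for a moment while it holds something.
It also fails if it takes over 210 s, if anything falls off the work surface, if the arm or the gripper's body presses on something with over 40 N, if the wrist force passes 120 N, or if a joint passes its speed limit or range.

## Working session

There is one attempt and no reset: what is moved stays moved. The work goes in short steps, Python scripts to look and compute and a tool call to move; the robot and the scene stay as the last step left them, time stands still between calls to the robot, and variables do not carry over. Pictures are saved under pics/ and viewed, and the job is handed in when it is done.

Besides the shell and the picture viewer there is one more tool, called after "Request:" as a command line: name --pt "numbers of a row" for each row, then --argument value for the rest. step_arm: Moves the arm, as the interface text tells. Its arguments: {"type":"object","properties":{"steps":{"type":"array","items":{"type":"array","items":{"type":"number"}}},"jaw":{"type":"number"}},"required":["steps"]}

```bash
ls; mkdir -p pics; python3 - <<'E'
from cell import *
import cv2
print(state())
for n in("side","top","wrist"):
    print(n,camera_info(n))
    im=read_camera(n); cv2.imwrite(f"pics/{n}0.png",im[:,:,::-1])
E
```

```text
pics
{'t': 0.0, 'joints': array([-1.35059707e+00,  4.91579315e-01,  1.55947285e+00,  1.50244523e-06,
        1.09167695e+00, -1.05596444e-01]), 'qvel': array([-2.98679886e-04,  7.65705537e-04, -7.43998979e-05, -3.87503174e-04,
       -2.94606384e-04,  1.47719758e-04]), 'tau': array([-6.02208365e-04, -6.12645435e+01, -2.58185148e+01,  6.92631374e-02,
        4.81900130e-02, -1.38293613e-04]), 'eef_pos': array([ 200.00847668, -591.87020299,  214.04141188]), 'tcp_rot': array([-1.67756526,  1.56965987,  1.7898224 ]), 'ft_force': array([-0.03774838, -0.54648341,  0.51926465]), 'moment': array([-1.24102609e-02, -3.11945728e-05, -3.32924242e-02]), 'opening': 1.0023816797423695}
side {'mtx': array([[458.01260924,   0.        , 318.9413943 ],
       [  0.        , 458.01260924, 242.49034373],
       [  0.        ,   0.        ,   1.        ]]), 'k1': -0.014301062832294893, 'eye': array([499.42787551, 894.19917988, 679.61240837]), 'attitude': array([-2.15329234,  0.01731565, -3.09163506])}
top {'mtx': array([[486.52809757,   0.        , 317.57933975],
       [  0.        , 486.52809757, 242.24477565],
       [  0.        ,   0.        ,   1.        ]]), 'k1': 0.030072560857904156, 'eye': array([ 454.69725967,   22.17129696, 1108.16039684]), 'attitude': array([-3.06041491, -0.02829141, -1.59733682])}
wrist {'mtx': array([[387.47303361,   0.        , 319.58256267],
       [  0.        , 387.47303361, 245.98566968],
       [  0.        ,   0.        ,   1.        ]]), 'k1': -0.07511221945585073, 'hand_eye': array([[ 1.18807526e-04, -2.46954268e-01,  9.69027128e-01,
        -1.70866192e+02],
       [ 9.99999935e-01,  3.59078161e-04, -3.10947266e-05,
        -1.20345836e+00],
       [-3.40277504e-04,  9.69027069e-01,  2.46954295e-01,
        -7.06757477e+01],
       [ 0.00000000e+00,  0.00000000e+00,  0.00000000e+00,
         1.00000000e+00]])}
```

View pics/top0.png

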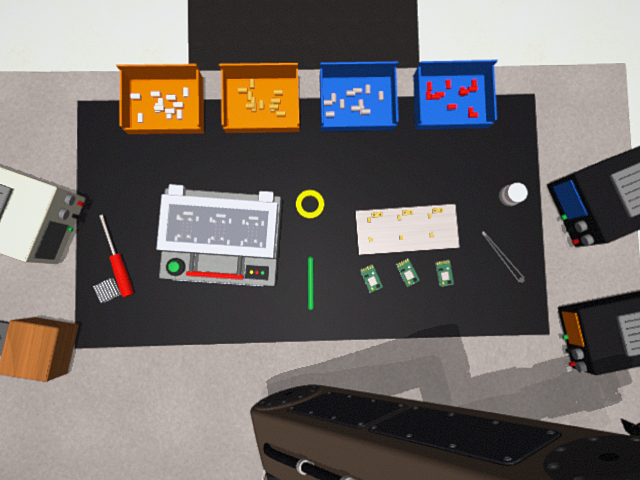

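View pics/side0.png

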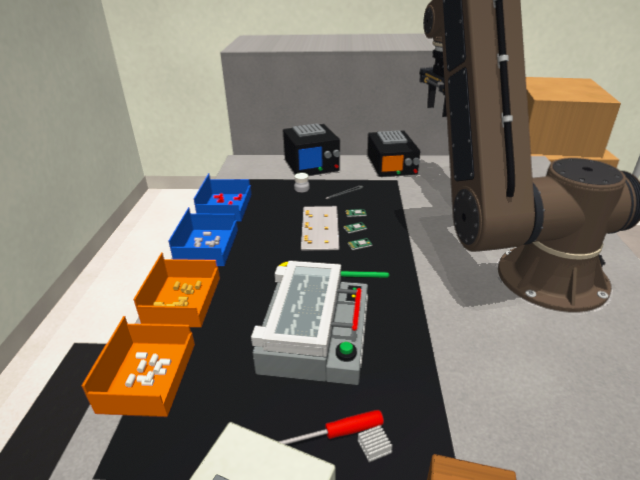

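View pics/wrist0.png

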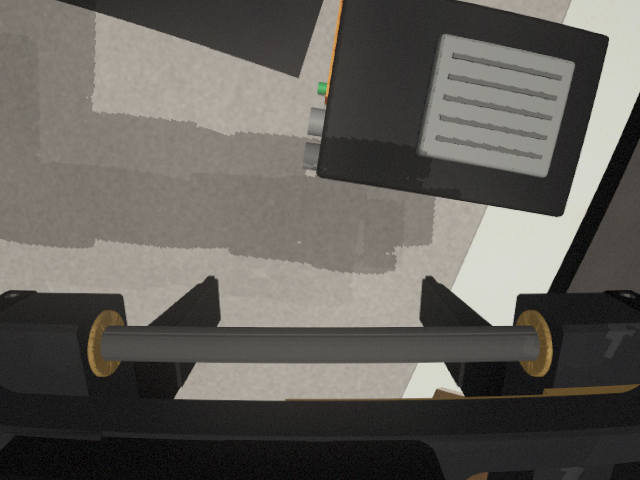

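```bash
cat > h.py <<'E'
from cell import *
import numpy as np, cv2
from scipy.spatial.transform import Rotation as Ro
def rot(a): return Ro.from_euler('xyz',a).as_matrix()
def pose(name,s=None):
    i=camera_info(name)
    if name!="wrist": return i["mtx"],i["k1"],rot(i["attitude"]),np.array(i["eye"])
    s=s or state(); R=rot(s["tcp_rot"]); H=i["hand_eye"]
    return i["mtx"],i["k1"],R@H[:3,:3],R@H[:3,3]+s["eef_pos"]
def proj(P,C):
    K,k,R,e=C; p=(np.atleast_2d(P)-e)@R; u=p[:,:2]/p[:,2:]; r=(u**2).sum(1,keepdims=True)
    return (u*(1+k*r))*[K[0,0],K[1,1]]+[K[0,2],K[1,2]]
def ray(px,C):
    K,k,R,e=C; d=(np.atleast_2d(px)-[K[0,2],K[1,2]])/[K[0,0],K[1,1]]; u=d.copy()
    for _ in range(20): u=d/(1+k*(u**2).sum(1,keepdims=True))
    return np.c_[u,np.ones(len(u))]@R.T
def toz(px,z,C):
    d=ray(px,C); e=C[3]; return e+d*((z-e[2])/d[:,2:])
def snap(name,fn=None):
    s=state(); C=pose(name,s); im=read_camera(name)
    if fn: cv2.imwrite(f"pics/{fn}.png",im[:,:,::-1])
    return im,C
E
python3 - <<'E'
from h import *
im=cv2.imread("pics/top0.png")
a=cv2.resize(im[190:310,340:480],None,fx=5,fy=5,interpolation=cv2.INTER_CUBIC); cv2.imwrite("pics/z1.png",a)
a=cv2.resize(im[175:295,145:285],None,fx=5,fy=5,interpolation=cv2.INTER_CUBIC); cv2.imwrite("pics/z2.png",a)
C=pose("top")
print(C[2])
print(toz([[408,230],[371,280],[405,273],[445,272]],6,C)); print(toz([[176,267],[215,275],[262,195]],70,C))
E
```

```text
[[-0.02652676 -0.99641675  0.08031185]
 [-0.99924779  0.02415699 -0.03033643]
 [ 0.02828764 -0.08105617 -0.99630804]]
[[ 566.62531849 -219.04792914    6.        ]
 [ 454.82904704 -130.13719621    6.        ]
 [ 468.67074699 -208.09872518    6.        ]
 [ 468.6393276  -299.42639941    6.        ]]
[[493.23743628 290.722488    70.        ]
 [474.18041517 209.31955245  70.        ]
 [643.1699142  107.38000723  70.        ]]
```

View pics/z1.png

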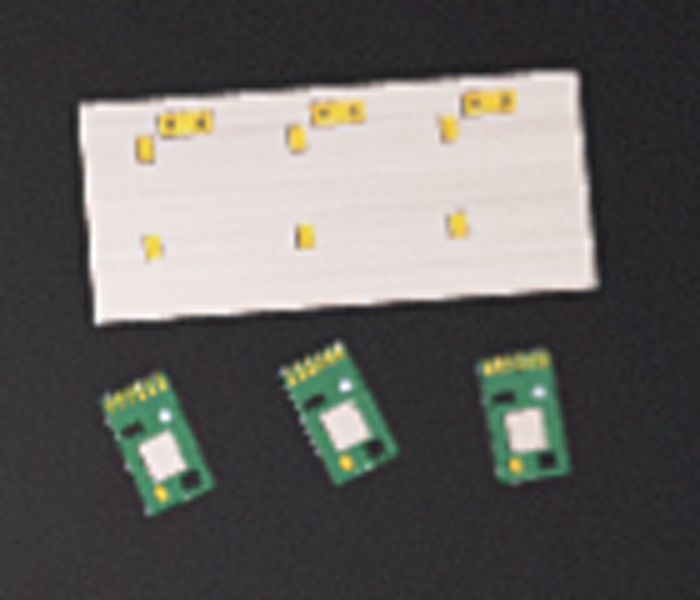

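View pics/z2.png

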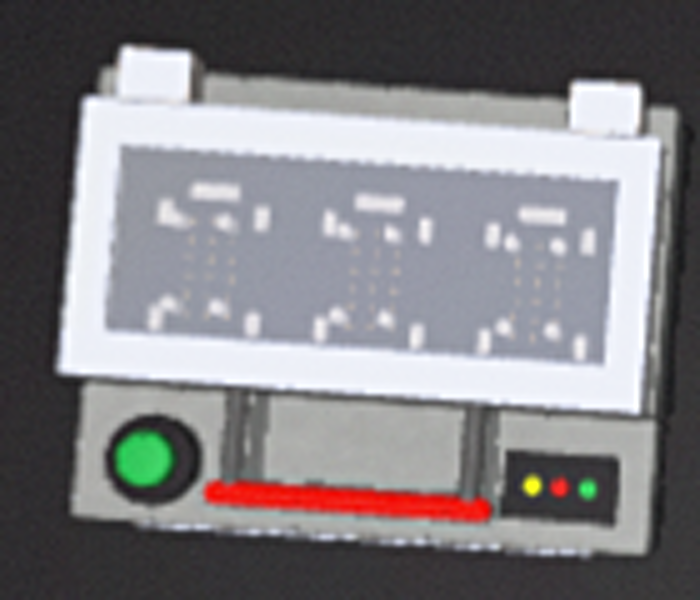

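```bash
cat >> h.py <<'E'
def blobs(im,lo,hi,amin=30):
    hsv=cv2.cvtColor(im,cv2.COLOR_RGB2HSV); m=cv2.inRange(hsv,np.array(lo),np.array(hi))
    m=cv2.morphologyEx(m,cv2.MORPH_CLOSE,np.ones((3,3)))
    cs,_=cv2.findContours(m,cv2.RETR_EXTERNAL,cv2.CHAIN_APPROX_NONE)
    return sorted([c[:,0,:].astype(float) for c in cs if cv2.contourArea(c)>=amin],key=lambda c:-cv2.contourArea(c.astype(np.int32)))
def rect(c,z,C):
    P=toz(c,z,C)[:,:2]; (cx,cy),(w,h),a=cv2.minAreaRect(P.astype(np.float32))
    if w<h: a+=90; w,h=h,w
    a=(a+90)%180-90
    return np.round([cx,cy,w,h,a],2)
E
python3 - <<'E'
from h import *
im=cv2.imread("pics/top0.png")[:,:,::-1].copy(); C=pose("top")
hsv=cv2.cvtColor(im,cv2.COLOR_RGB2HSV)
print(hsv[280,372],hsv[240,390],hsv[275,215], hsv[267,175])
print("green",[(rect(c,6,C),c.mean(0).round()) for c in blobs(im,(60,80,40),(95,255,220))])
print("plate",[rect(c,6,C) for c in blobs(im[200:260,350:465],(0,0,170),(180,60,255),500) for c in [c+[350,200]]])
print("red",[(rect(c,76,C),c.mean(0).round()) for c in blobs(im,(0,150,100),(6,255,255))])
E
```

```text
[  5  12 236] [  7  14 233] [  2 231 241] [ 68 180 208]
green [(array([ 462.97, -298.77,   48.94,   32.75,    6.83]), array([445., 275.])), (array([ 467.38, -216.02,   49.48,   31.78,   24.51]), array([409., 274.])), (array([ 455.88, -131.96,   50.81,   31.76,   21.29]), array([372., 280.])), (array([453.11,   8.16, 119.17,  13.6 ,  -1.47]), array([310., 283.])), (array([496.86, 311.77,  26.75,  24.62,  88.51]), array([174., 266.]))]
plate [array([ 569.2 , -216.86,  230.25,   99.27,  -87.31])]
red [(array([480.26, 403.32,  91.08,  24.91,  19.36]), array([121., 275.])), (array([474.83, 210.13, 117.55,  10.15,  84.55]), array([214., 275.])), (array([ 870.72, -347.83,   42.42,   21.  ,  -68.41]), array([469.,  88.])), (array([ 865.76, -274.19,   35.91,   32.96,   -2.34]), array([432.,  92.])), (array([ 815.04, -355.43,   17.97,   15.35,   -2.7 ]), array([472., 113.]))]
```

```bash
cat >> h.py <<'E'
def go(x,y,z,jawdir=None,s=None):
    """jawdir: world angle (deg) of tool y axis; prints tool-frame shift (units of 50mm) and turn (units 8 deg)"""
    s=s or state(); R=rot(s["tcp_rot"]); d=R.T@(np.array([x,y,z])-s["eef_pos"])/50
    out=f"shift {np.round(d,3)} tot"
    if jawdir is not None:
        cur=np.degrees(np.arctan2(R[1,1],R[0,1])); e=(jawdir-cur+90)%180-90
        # turn about tool x (down): world yaw decreases for +turn
        out+=f" turn {-e/8:.3f} (jaw now {cur:.2f})"
    print(out)
E
python3 - <<'E'
from h import *
s=state(); print(rot(s["tcp_rot"]).round(3))
go(500,-200,220,0)
C=pose("top"); im=cv2.imread("pics/top0.png")[:,:,::-1].copy()
print("btn",rect(blobs(im,(60,80,40),(95,255,220))[4],60,C))
E
```

```text
[[-0.     0.32  -0.947]
 [ 0.001 -0.947 -0.32 ]
 [-1.    -0.001 -0.   ]]
shift [-0.111 -5.506 -8.193] tot turn -8.916 (jaw now -71.33)
btn [494.8  297.58  25.44  23.41  88.51]
```

```bash
python3 - <<'E'
from h import *
go(470,-215,250,-87.3)
E
```

```text
shift [-0.711 -5.414 -7.528] tot turn 1.996 (jaw now -71.33)
```

Request:
step_arm --pt "-0.07 -0.54 -0.75 0" --pt "-0.07 -0.54 -0.75 0" --pt "-0.07 -0.54 -0.75 0" --pt "-0.07 -0.54 -0.75 0" --pt "-0.07 -0.54 -0.75 0" --pt "-0.07 -0.54 -0.75 0" --pt "-0.07 -0.54 -0.75 0" --pt "-0.07 -0.54 -0.75 0" --pt "-0.07 -0.54 -0.75 0" --pt "-0.07 -0.54 -0.75 0" --pt "0 0 0 1" --pt "0 0 0 1" --pt "0 0 0 0" --pt "0 0 0 0"

```text
t: 1.9
eef_pos: [468.8, -216.4, 249.5]
tcp_rot: [-0.284, 1.571, 2.907]
ft_force: [-0.0, -0.1, 0.7]
opening: 0.999
```

```bash
python3 - <<'E'
from h import *
im,C=snap("wrist","w1"); s=state(); print(s["t"],s["eef_pos"],s["joints"])
go(470,-215,250,-87.3)
E
```

```text
1.95 [ 468.81400625 -216.41644249  249.55870792] [-5.60413935e-01  2.99154942e-01  1.77501387e+00 -8.57048762e-05
  1.06753924e+00  9.61651849e-01]
shift [-0.009 -0.027 -0.025] tot turn 0.012 (jaw now -87.21)
```

View pics/w1.png

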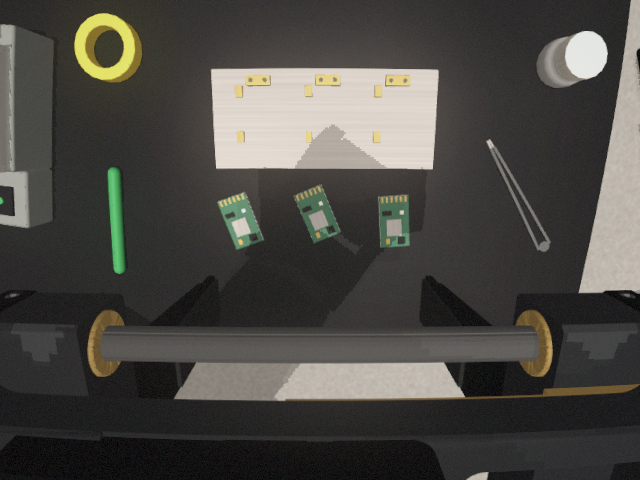

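```bash
cat >> h.py <<'E'
def boards(im,C,z=6):
    """green+gold union, per board rectangle; returns list"""
    hsv=cv2.cvtColor(im,cv2.COLOR_RGB2HSV)
    m=cv2.inRange(hsv,np.array((55,50,40)),np.array((95,200,200)))|cv2.inRange(hsv,np.array((16,80,60)),np.array((34,255,255)))
    m=cv2.morphologyEx(m,cv2.MORPH_CLOSE,np.ones((5,5)))
    cs,_=cv2.findContours(m,cv2.RETR_EXTERNAL,cv2.CHAIN_APPROX_NONE)
    out=[]
    for c in cs:
        if cv2.contourArea(c)<300: continue
        c=c[:,0,:].astype(float); out.append((rect(c,z,C),c.mean(0).round()))
    return out
E
python3 - <<'E'
from h import *
im=cv2.imread("pics/w1.png")[:,:,::-1].copy(); C=pose("wrist")
for b in boards(im,C): print(b)
sub=im[55:185,190:460].copy(); hsv=cv2.cvtColor(sub,cv2.COLOR_RGB2HSV)
m=(((hsv[:,:,2]>60)&(hsv[:,:,1]<60))*255).astype(np.uint8)
m=cv2.morphologyEx(m,cv2.MORPH_CLOSE,np.ones((15,15)))
cs,_=cv2.findContours(m,0,1); c=max(cs,key=cv2.contourArea)[:,0,:].astype(float)+[190,55]
r=rect(c,6,C); print("plate",r)
# stops
for b in blobs(im[60:150,225:420],(15,120,90),(35,255,255),8):
    p=b+[225,60]; print(p.mean(0).round(1),rect(p,11,C))
E
```

```text
(array([ 250.39, -415.31,  462.78,   12.24,  -87.15]), array([463., 396.]))
(array([ 323.19, -484.34,   96.25,   43.38,   16.84]), array([536., 343.]))
(array([297.39,  39.48,  96.29,  43.5 , -11.22]), array([103., 343.]))
(array([ 464.54, -296.6 ,   55.51,   31.78,    7.11]), array([394., 221.]))
(array([ 456.86, -128.36,   56.68,   32.05,   21.95]), array([240., 221.]))
(array([ 468.38, -212.04,   56.15,   31.67,   24.79]), array([317., 214.]))
(array([450.08,  10.26, 120.4 ,  16.69,  -1.02]), array([116., 220.]))
(array([630.87,   9.47,  73.58,  66.55,  76.42]), array([108.,  48.]))
plate [ 566.66 -215.3   288.4   130.4   -87.13]
```

```bash
python3 - <<'E'
from h import *
im=cv2.imread("pics/w1.png")[:,:,::-1].copy(); C=pose("wrist")
sub=im[55:185,190:460].copy(); hsv=cv2.cvtColor(sub,cv2.COLOR_RGB2HSV)
m=((hsv[:,:,2]>120)*255).astype(np.uint8)
cs,_=cv2.findContours(m,0,1); c=max(cs,key=cv2.contourArea)[:,0,:].astype(float)+[190,55]
r=rect(c,6,C); print("plate",r)
hsv=cv2.cvtColor(im[60:150,225:420].copy(),cv2.COLOR_RGB2HSV)
m=cv2.inRange(hsv,np.array((15,110,90)),np.array((35,255,255)))
n,l,st,ce=cv2.connectedComponentsWithStats(m)
for i in range(1,n):
    if st[i,4]>10:
        ys,xs=np.where(l==i); print(np.round(ce[i]+[225,60],1),st[i,4],rect(np.c_[xs,ys].astype(float)+[225,60],11,C))
yaw=np.radians(r[4]+90); o=r[:2]+50*np.array([np.cos(yaw),np.sin(yaw)])
print(o)
for y in(-73,-3,67): print(o+np.array([[np.cos(yaw),-np.sin(yaw)],[np.sin(yaw),np.cos(yaw)]])@[-45,y])
E
```

```text
plate [ 568.12 -214.68  230.71  100.33  -87.37]
[397.  85.] 23 [ 6.0457e+02 -2.8572e+02  2.2150e+01  1.0000e-02 -8.6470e+01]
[ 618.06733404 -212.38569792]
[ 576.46441445 -287.37367749]
[ 573.25239153 -217.44740983]
[ 570.04036861 -147.52114217]
```

Request:
step_arm --pt "0 -0.85 0 -1" --pt "0 0 0 -1" --pt "0 0 0 -1" --pt "0 0 0 -1" --pt "0 0 0 -1" --pt "0 0 0 -1" --pt "0 0 0 -1" --pt "0 0 0 -1" --pt "0 0 0 -1" --pt "0 0 0 -1" --pt "0 0 0 -0.22"

```text
t: 3.32
eef_pos: [466.9, -174.0, 249.6]
tcp_rot: [-0.031, 1.571, -1.697]
ft_force: [0.4, -0.5, 0.3]
opening: 1.0
```

```bash
python3 - <<'E'
from h import *
print(state()["eef_pos"])
go(475,210,180,-5.45)
E
```

```text
[ 466.87229833 -173.9864578   249.62785011]
shift [ 1.392 -0.571 -7.66 ] tot turn -0.003 (jaw now -5.48)
```

Request:
step_arm --pt "0 -0.05 -0.76 0" --pt "0 -0.06 -0.77 0" --pt "0.1 -0.06 -0.77 0" --pt "0.1 -0.06 -0.77 0" --pt "0.2 -0.06 -0.77 0" --pt "0.2 -0.06 -0.77 0" --pt "0.2 -0.06 -0.77 0" --pt "0.2 -0.06 -0.76 0" --pt "0.2 -0.05 -0.76 0" --pt "0.2 -0.05 -0.76 0" --pt "0 0 0 0"

```text
t: 4.7
eef_pos: [475.4, 211.8, 178.8]
tcp_rot: [-1.206, 1.57, -2.873]
ft_force: [-0.2, -0.8, 0.6]
opening: 1.002
```

```bash
python3 - <<'E'
from h import *
im,C=snap("wrist","w2"); print(state()["eef_pos"])
for c in blobs(im,(0,150,80),(8,255,255),60): print(rect(c,76,C),c.mean(0))
E
```

```text
[475.50010382 210.70932634 179.20803239]
[472.79 210.67 120.94  10.1   84.61] [315.22289157 244.49096386]
```

View pics/w2.png

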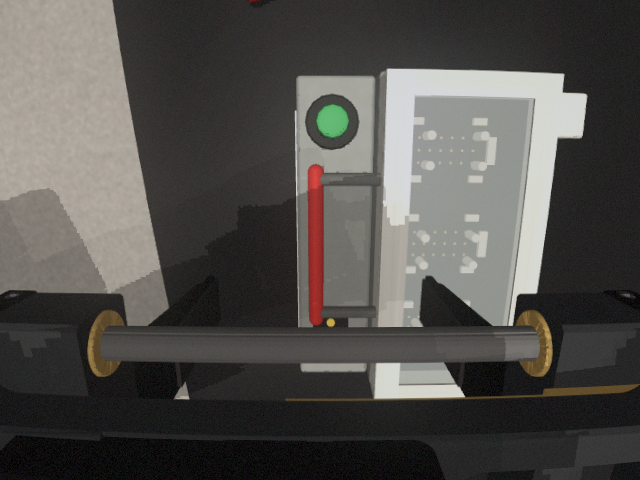

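Request:
step_arm --pt "0 -0.03 0 0" --pt "0 0 0 0" --pt "0.4 0 0 0" --pt "0.6 0 0 0" --pt "0.6 0 0 0" --pt "0.6 0 0 0" --pt "0.24 0 0 0" --pt "0 0 0 0" --pt "0 0 0 0" --jaw 0.6

```text
t: 5.88
eef_pos: [474.8, 210.3, 58.6]
tcp_rot: [1.89, 1.569, 0.222]
ft_force: [0.3, -0.3, 0.6]
opening: 0.4
```

Request:
step_arm --pt "0 0 0 0" --pt "0 0 0 0" --pt "0 0 0 0" --pt "0 0 0 0" --pt "0 0 0 0" --jaw 1

```text
t: 6.5
eef_pos: [472.1, 210.2, 57.6]
tcp_rot: [-1.306, 1.567, -2.974]
ft_force: [-10.8, 2.4, 8.1]
opening: 0.11
```

```bash
python3 - <<'E'
from h import *
s=state(); print(s["eef_pos"],s["opening"]*95,s["ft_force"])
import math
# arc increments of bar centre about hinge in tool y(fixture x), tool x(down)
r=math.hypot(160,14);a0=math.atan2(14,160)
n=20; prev=(-160,14)
for k in range(1,n+1):
    th=1.85*k/n; p=(-r*math.cos(a0+th),r*math.sin(a0+th))
    print([round(-(p[1]-prev[1])/50,2),round((p[0]-prev[0])/50,2)],end=" "); prev=p
E
```

```text
[472.14440338 210.24743665  57.64121694] 10.422215601519667 [-10.76916483   2.42956403   8.06704594]
[-0.29, 0.04] [-0.29, 0.07] [-0.28, 0.09] [-0.27, 0.12] [-0.26, 0.14] [-0.25, 0.17] [-0.23, 0.19] [-0.21, 0.21] [-0.19, 0.23] [-0.17, 0.24] [-0.15, 0.26] [-0.12, 0.27] [-0.1, 0.28] [-0.07, 0.29] [-0.04, 0.29] [-0.01, 0.3] [0.01, 0.3] [0.04, 0.29] [0.07, 0.29] [0.09, 0.28]
```

Request:
step_arm --pt "-0.29 0.0 0 0" --pt "-0.29 0.07 0 0" --pt "-0.28 0.09 0 0" --pt "-0.27 0.12 0 0" --pt "-0.26 0.14 0 0" --pt "-0.25 0.17 0 0" --pt "-0.23 0.19 0 0" --pt "-0.21 0.21 0 0" --pt "-0.19 0.23 0 0" --pt "-0.17 0.24 0 0"

```text
t: 7.75
eef_pos: [545.1, 203.3, 181.7]
tcp_rot: [-1.448, 1.568, -3.116]
ft_force: [-7.8, 1.2, 6.2]
opening: 0.104
```

```bash
python3 - <<'E'
from h import *
s=state(); print(s["eef_pos"],s["opening"]*95,s["ft_force"])
snap("side","s1")
E
```

```text
[545.13886164 203.28779286 181.67924629] 9.850608515206362 [-7.76197177  1.24880365  6.19304818]
```

View pics/s1.png

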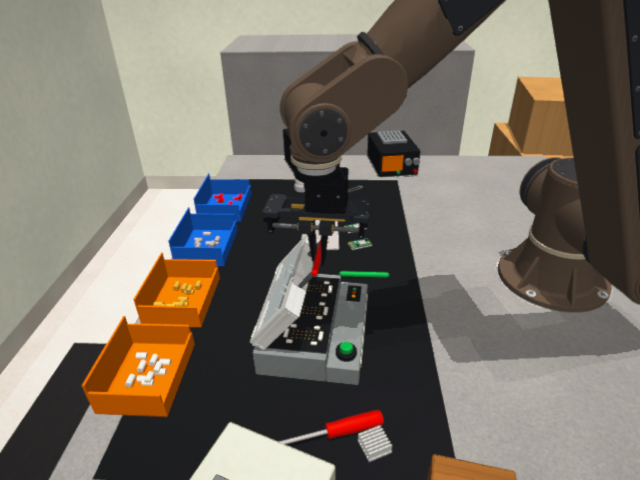

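Lid is about half up, bar still gripped. Continue.

Request:
step_arm --pt "-0.15 0.26 0 0" --pt "-0.12 0.27 0 0" --pt "-0.1 0.28 0 0" --pt "-0.07 0.29 0 0" --pt "-0.04 0.29 0 0" --pt "-0.01 0.3 0 0" --pt "0.01 0.3 0 0" --pt "0.04 0.29 0 0" --pt "0.07 0.29 0 0" --pt "0 0 0 0"

```text
t: 9.05
eef_pos: [676.0, 190.5, 197.6]
tcp_rot: [1.689, 1.57, 0.021]
ft_force: [-0.0, -0.1, 1.8]
opening: 0.105
```

```bash
python3 - <<'E'
from h import *
s=state(); print(s["eef_pos"],s["opening"]*95,s["ft_force"])
snap("side","s2")
E
```

```text
[675.99194573 190.48600175 197.61835368] 9.96097994254629 [-0.03300125 -0.07213943  1.75886815]
```

View pics/s2.png

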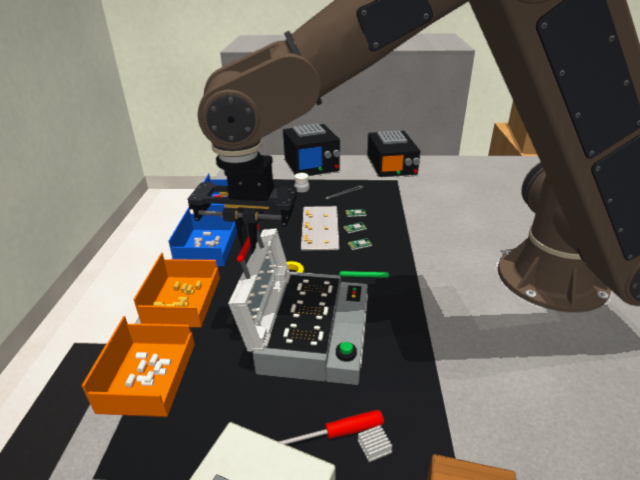

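Request:
step_arm --pt "0 0 0 0" --pt "0 0 0 0" --pt "0 0 0 0" --pt "-0.5 0 0 0" --pt "-0.8 0 0 0" --pt "-0.2 0 0.5 0" --pt "0 0 0.9 0" --pt "0 0 1 0" --pt "0 0 0 0" --jaw 0.5

```text
t: 10.22
eef_pos: [662.5, 67.4, 272.6]
tcp_rot: [-0.926, 1.57, -2.598]
ft_force: [-0.3, 0.3, -0.6]
opening: 0.501
```

```bash
python3 - <<'E'
from h import *
s=state(); print(s["eef_pos"],s["opening"]*95,s["ft_force"])
snap("side","s3")
a=456.9;b=-128.4
go(a,b,150,-90+21.95)
E
```

```text
[662.49448822  67.36408543 272.63800277] 47.57305672854244 [-0.27137258  0.30417646 -0.58970673]
shift [ 2.458 -3.699  4.341] tot turn 7.790 (jaw now -5.73)
```

View pics/s3.png

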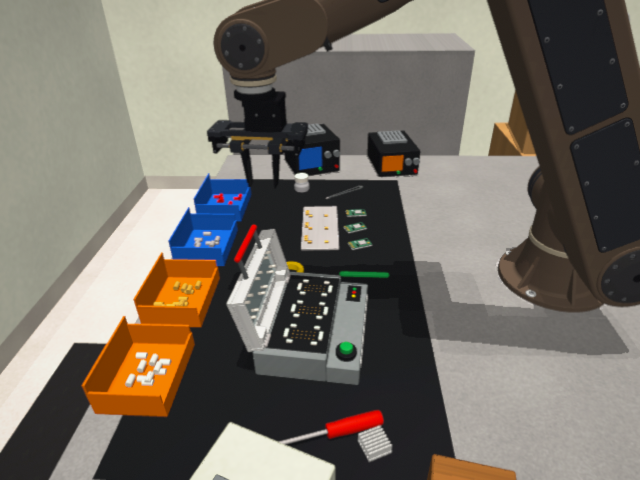

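Request:
step_arm --pt "0 -0.74 0.87 0" --pt "0 -0.74 0.87 0" --pt "0 -0.74 0.87 0" --pt "0 -0.74 0.87 0" --pt "0 -0.74 0.87 0" --pt "0.3 0 0 1" --pt "0.3 0 0 1" --pt "0.3 0 0 1" --pt "0.3 0 0 1" --pt "0.3 0 0 1" --pt "0.3 0 0 1" --pt "0.3 0 0 1" --pt "0.3 0 0 0.8" --pt "0 0 0 0" --pt "0 0 0 0"

```text
t: 12.15
eef_pos: [458.1, -127.1, 153.5]
tcp_rot: [2.142, 1.57, -0.613]
ft_force: [0.1, 1.0, -0.8]
opening: 0.501
```

```bash
cat >> h.py <<'E'
def brd(fn=None,z=6):
    im,C=snap("wrist",fn)
    for r,p in boards(im,C,z):
        if 45<r[2]<66 and 27<r[3]<38: print(r,p)
    return im,C
E
python3 - <<'E'
from h import *
s=state(); print(s["eef_pos"])
brd("w3")
E
```

```text
[ 458.09808814 -127.07006443  153.46951724]
[ 468.44 -212.59   55.95   31.9    25.15] [417. 259.]
[ 456.47 -129.01   55.57   31.71   22.67] [322. 236.]
```

View pics/w3.png

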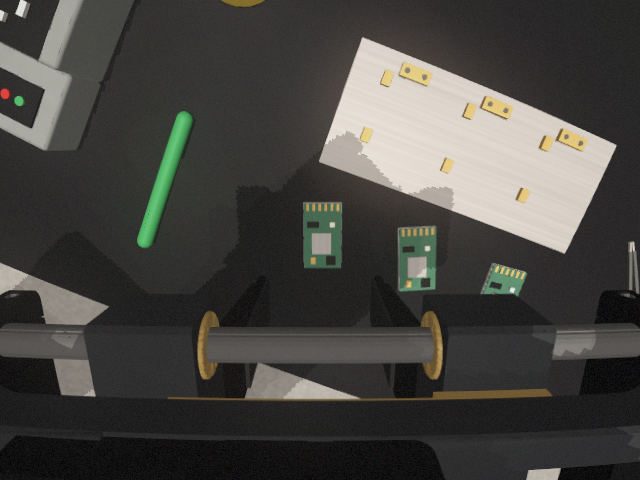

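```bash
python3 - <<'E'
from h import *
go(456.5,-128.9,2.5,-90+22.5)
E
```

```text
shift [3.022 0.018 0.045] tot turn -0.042 (jaw now -67.83)
```

Request:
step_arm --pt "0.6 0.02 0.04 -0.04" --pt "0.8 0 0 0" --pt "0.8 0 0 0" --pt "0.5 0 0 0" --pt "0.32 0 0 0" --pt "0 0 0 0" --pt "0 0 0 0"

```text
t: 13.08
eef_pos: [456.8, -129.0, 2.6]
tcp_rot: [2.26, 1.57, -0.491]
ft_force: [0.8, 0.2, 0.4]
opening: 0.502
```

Request:
step_arm --pt "0 0 0 0" --pt "0 0 0 0" --pt "0 0 0 0" --pt "0 0 0 0" --jaw 1

```text
t: 13.58
eef_pos: [456.7, -129.0, 2.5]
tcp_rot: [2.251, 1.57, -0.5]
ft_force: [-1.5, 0.9, 5.8]
opening: 0.33
```

```bash
python3 - <<'E'
from h import *
s=state(); print(s["eef_pos"],s["opening"]*95,s["ft_force"])
go(562,-150,70,-87.35)
E
```

```text
[ 456.66323514 -129.03295324    2.49755635] 31.330620461724543 [-1.54757688  0.89083236  5.83853375]
shift [-1.348  1.19  -1.79 ] tot turn 2.463 (jaw now -67.65)
```

Request:
step_arm --pt "-0.4 0 0 0" --pt "-0.5 0 0 0" --pt "-0.2 0.2 -0.3 0" --pt "0 0.35 -0.5 0" --pt "0 0.34 -0.5 0" --pt "0 0.3 -0.49 0" --pt "0 0 0 1" --pt "0 0 0 1" --pt "0 0 0 0.46" --pt "0 0 0 0" --pt "0 0 0 0"

```text
t: 14.95
eef_pos: [561.8, -149.9, 57.1]
tcp_rot: [-0.007, 1.571, -3.101]
ft_force: [0.5, 0.2, -0.9]
opening: 0.33
```

```bash
python3 - <<'E'
from h import *
s=state(); print(s["eef_pos"],s["opening"]*95,s["ft_force"])
go(564.2,-151.8,9.5,-87.35)
im,C=snap("wrist","w4")
hsv=cv2.cvtColor(im,cv2.COLOR_RGB2HSV)
m=cv2.inRange(hsv,np.array((15,110,90)),np.array((35,255,255)))
n,l,st,ce=cv2.connectedComponentsWithStats(m)
for i in range(1,n):
    if st[i,4]>40 and ce[i,1]<290:
        ys,xs=np.where(l==i); print(np.round(ce[i],1),st[i,4],rect(np.c_[xs,ys].astype(float),11,C))
E
```

```text
[ 561.75937129 -149.91072343   57.08689352] 31.33215332742182 [ 0.53253127  0.1716137  -0.92802039]
shift [ 0.952  0.04  -0.047] tot turn 0.013 (jaw now -87.25)
[ 52.9 141.7] 8660 [628.45   4.89  68.53  66.    83.31]
[318.6 200.5] 674 [ 602.94 -146.01   23.69    9.59  -87.23]
[441.7 201.2] 587 [ 606.2  -215.48   24.47    9.77  -88.49]
[558.4 201.9] 613 [ 609.62 -284.94   25.83    9.36  -86.64]
[284.5 219. ] 227 [ 591.47 -126.92   10.48    6.29    1.73]
[406.8 218.9] 234 [ 594.89 -196.63   10.7     6.89    5.6 ]
[524.6 219.5] 249 [ 598.24 -265.8    10.08    8.49    2.49]
[291.3 252.8] 56 [ 571.64 -131.24    7.26    2.32    1.79]
[302.6 253.2] 54 [ 571.97 -138.2     7.25    2.33    2.08]
[313.9 253. ] 63 [ 572.28 -144.58    7.23    2.33    2.49]
[325. 253.] 65 [ 572.59 -150.96    7.23    2.33    2.9 ]
[336.2 253.2] 60 [ 572.89 -157.33    7.25    2.33    3.45]
[347.5 253. ] 52 [ 573.22 -164.01    7.26    1.75    3.76]
[402.5 289.1] 129 [ 552.55 -198.42    6.93    6.36  -87.41]
```

View pics/w4.png

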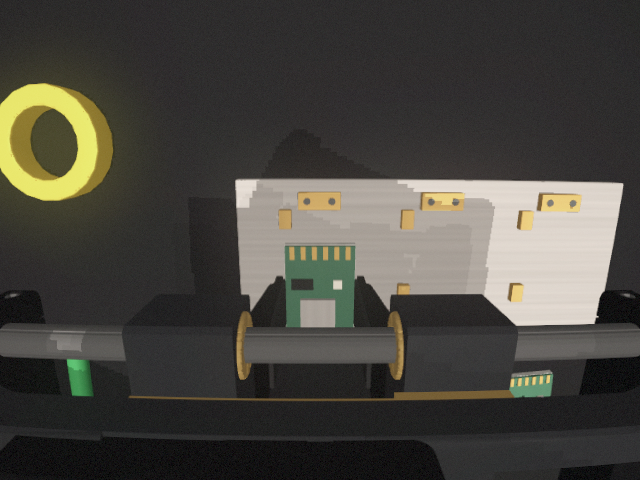

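Request:
step_arm --pt "0.25 0.04 -0.09 0" --pt "0.35 0 0 0" --pt "0.25 0 0 0" --pt "0.1 0 0 0" --pt "0 0 0 0" --pt "0 0 0 0"

```text
t: 15.75
eef_pos: [566.6, -151.8, 9.7]
tcp_rot: [2.51, 1.57, -0.585]
ft_force: [-0.1, 0.1, -0.2]
opening: 0.333
```

Request:
step_arm --pt "0.02 0 0 0" --pt "0 0 -0.02 0" --pt "0 0 -0.02 0" --pt "0 0 -0.02 0" --pt "0 0 0 0"

```text
t: 16.38
eef_pos: [569.5, -151.6, 8.7]
tcp_rot: [2.217, 1.571, -0.878]
ft_force: [-0.0, -1.1, 0.1]
opening: 0.329
```

Request:
step_arm --pt "0 0 -0.02 0" --pt "0 0 -0.02 0" --pt "0 0 0 0"

```text
t: 16.75
eef_pos: [570.1, -151.5, 8.4]
tcp_rot: [-0.229, 1.568, 2.959]
ft_force: [-6.8, -2.7, 3.1]
opening: 0.33
```

Request:
step_arm --pt "0 -0.02 0 0" --pt "0 -0.02 0 0" --pt "0 -0.02 0 0" --pt "0 -0.02 0 0" --pt "0 0 0 0"

```text
t: 17.38
eef_pos: [570.0, -149.0, 8.3]
tcp_rot: [0.387, 1.568, -2.707]
ft_force: [-7.7, -12.9, -1.2]
opening: 0.328
```

Request:
step_arm --pt "0 -0.02 0 0" --pt "0 0 0 0"

```text
t: 17.62
eef_pos: [570.0, -148.8, 8.3]
tcp_rot: [0.742, 1.568, -2.353]
ft_force: [-9.3, -19.8, -2.4]
opening: 0.327
```

```bash
python3 - <<'E'
from h import *
s=state(); print(s["eef_pos"],s["opening"]*95,s["ft_force"],s["moment"])
im,C=snap("wrist","w5")
cv2.imwrite("pics/w5z.png",cv2.resize(im[150:340,200:460,::-1],None,fx=3,fy=3,interpolation=cv2.INTER_CUBIC))
hsv=cv2.cvtColor(im,cv2.COLOR_RGB2HSV)
m=cv2.inRange(hsv,np.array((15,110,90)),np.array((35,255,255)))
n,l,st,ce=cv2.connectedComponentsWithStats(m)
for i in range(1,n):
    if st[i,4]>40 and ce[i,1]<290:
        ys,xs=np.where(l==i); print(np.round(ce[i],1),st[i,4],rect(np.c_[xs,ys].astype(float),11.5,C))
E
```

```text
[ 570.02773694 -148.82591027    8.34029815] 31.103494914578874 [ -9.30365074 -19.82537817  -2.35781773] [-3.77551517  1.70046186 -0.00978376]
[ 28.6 163.7] 6065 [626.31 -15.61  63.74  31.1   -7.55]
[320.1 233.3] 1043 [ 603.17 -146.06   23.56    9.53  -87.32]
[474.1 233.3] 1071 [ 606.5  -215.15   25.11    9.69  -87.3 ]
[614.6 233.9] 903 [ 609.72 -283.77   26.22    9.64  -87.27]
[277.  256.2] 367 [ 591.89 -127.02   11.36    6.35    1.37]
[430.6 256. ] 407 [ 595.11 -196.38   11.32    7.58    2.84]
[575.  255.4] 422 [ 598.44 -265.24   11.16    9.42    2.41]
[292.  253.3] 64 [ 593.42 -133.75    6.06    1.8     1.75]
[303.  253.5] 70 [ 593.64 -138.68    6.07    1.8     2.16]
[314.1 253.4] 67 [ 593.88 -143.61    6.06    1.8     2.57]
[325.5 253.4] 55 [ 594.12 -148.77    6.06    1.35    2.98]
[336.9 253.5] 68 [ 594.36 -153.93    6.07    1.8     3.29]
[348.  253.5] 62 [ 594.6  -158.87    6.05    1.8     3.7 ]
```

View pics/w5z.png

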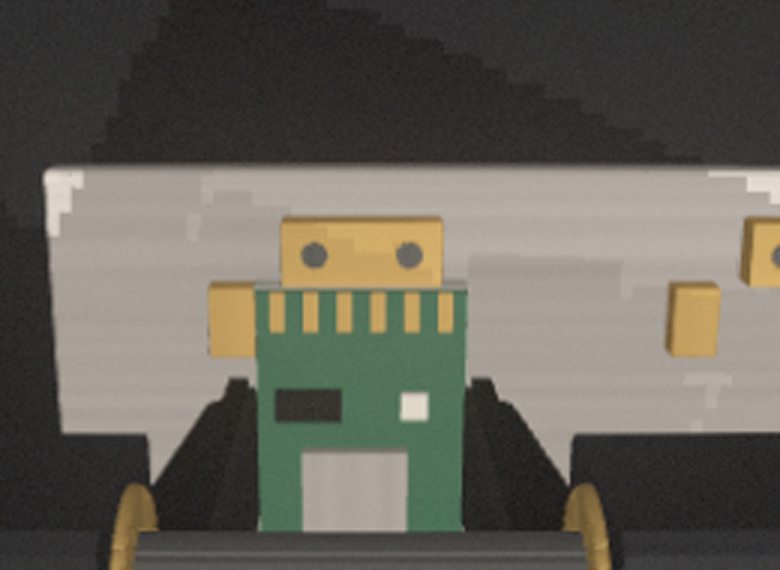

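Request:
step_arm --pt "0 0.02 0.01 0" --pt "0 0 0 0"

```text
t: 17.92
eef_pos: [570.0, -149.0, 8.3]
tcp_rot: [0.645, 1.569, -2.45]
ft_force: [-5.9, -11.6, -2.2]
opening: 0.33
```

Request:
step_arm --pt "0 0 0 0" --pt "0 0 0 0" --pt "0 0 0 0" --pt "-0.4 0 0 0" --pt "-0.8 0 0 0" --pt "-0.6 0 0 0" --pt "0 0 0 0" --pt "0 0 0 0" --jaw 0.5

```text
t: 18.92
eef_pos: [570.4, -147.3, 98.0]
tcp_rot: [-0.336, 1.57, 2.853]
ft_force: [-0.3, 0.4, -0.7]
opening: 0.499
```

```bash
python3 - <<'E'
from h import *
s=state(); print(s["eef_pos"],s["opening"]*95,s["ft_force"])
im,C=brd("w6",12)
go(468.5,-213.5,120,-90+25.1)
E
```

```text
[ 570.44514963 -147.27402963   98.01159718] 47.4016172780116 [-0.2606956   0.38227229 -0.67561632]
shift [-0.445  1.228  2.096] tot turn -2.803 (jaw now -87.33)
```

View pics/w6.png

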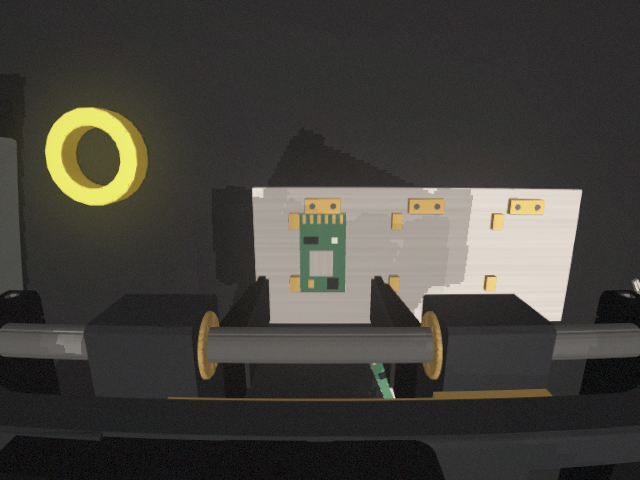

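Request:
step_arm --pt "0 0.4 0.7 0" --pt "0 0.4 0.7 0" --pt "0 0.42 0.69 0" --pt "0.2 0 0 -1" --pt "0.2 0 0 -1" --pt "0 0 0 -0.8" --pt "0 0 0 0" --pt "0 0 0 0"

```text
t: 19.98
eef_pos: [469.1, -213.2, 78.2]
tcp_rot: [-0.911, 1.57, 2.666]
ft_force: [-0.1, -0.1, -0.1]
opening: 0.502
```

```bash
python3 - <<'E'
from h import *
im,C=brd("w7",6)
go(468.5,-213.2,2.5,-90+25)
E
```

```text
[ 468.5  -212.12   55.78   31.78   24.99] [319. 258.]
shift [ 1.517 -0.006  0.011] tot turn -0.006 (jaw now -65.04)
```

View pics/w7.png

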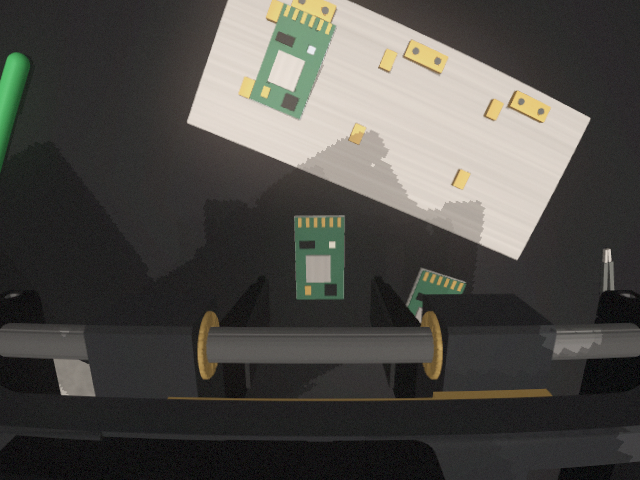

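Request:
step_arm --pt "0.4 0 0.01 0" --pt "0.5 0 0 0" --pt "0.4 0 0 0" --pt "0.22 0 0 0" --pt "0 0 0 0" --pt "0 0 0 0"

```text
t: 20.78
eef_pos: [469.0, -213.7, 3.2]
tcp_rot: [2.098, 1.57, -0.606]
ft_force: [-0.6, 0.8, 0.5]
opening: 0.498
```

Request:
step_arm --pt "0 0 0 0" --pt "0 0 0 0" --pt "0 0 0 0" --pt "0 0 0 0" --jaw 1

```text
t: 21.28
eef_pos: [468.9, -213.6, 3.0]
tcp_rot: [2.033, 1.57, -0.671]
ft_force: [-0.9, -0.2, 6.6]
opening: 0.334
```

```bash
python3 - <<'E'
from h import *
# homes in arm frame from home3 contact (570.1,-148.9), yaw 2.7
t=np.radians(2.7); X=np.array([np.cos(t),np.sin(t)]);Y=np.array([-np.sin(t),np.cos(t)])
h3=np.array([570.1,-148.9]); 
for k in(1,2): h=h3-70*k*Y; print("home",3-k,h,"pre",h-3.5*X-4*Y)
s=state(); print(s["opening"]*95,s["ft_force"],s["eef_pos"])
p=h3-70*Y-3.5*X-4*Y
go(p[0],p[1],52,-87.3)
E
```

```text
home 2 [ 573.39745155 -218.82229125] pre [ 570.08976279 -222.98272332]
home 1 [ 576.6949031  -288.74458249] pre [ 573.38721434 -292.90501457]
31.69003402113064 [-0.93831724 -0.19882538  6.61948779] [ 468.91700372 -213.64386716    3.0248743 ]
shift [-0.978  1.027 -1.754] tot turn 2.796 (jaw now -64.93)
```

Request:
step_arm --pt "-0.4 0 0 0" --pt "-0.58 0 0 0" --pt "0 0.2 -0.35 0" --pt "0 0.3 -0.5 0" --pt "0 0.3 -0.5 0" --pt "0 0.22 -0.4 0" --pt "0 0 0 1" --pt "0 0 0 1" --pt "0 0 0 0.8" --pt "0 0 0 0" --pt "0 0 0 0"

```text
t: 22.65
eef_pos: [569.5, -222.7, 51.5]
tcp_rot: [-0.111, 1.571, 3.08]
ft_force: [-0.2, 1.5, 0.2]
opening: 0.332
```

```bash
python3 - <<'E'
from h import *
s=state(); print(s["opening"]*95,s["ft_force"],s["eef_pos"])
go(570.1,-223,10.2,-87.3)
E
```

```text
31.586508542618137 [-0.24468596  1.45531965  0.1901339 ] [ 569.52282228 -222.65256159   51.54194009]
shift [ 0.827  0.008 -0.011] tot turn 0.013 (jaw now -87.19)
```

Request:
step_arm --pt "0.25 0.01 -0.01 0.01" --pt "0.3 0 0 0" --pt "0.2 0 0 0" --pt "0.08 0 0 0" --pt "0.03 0 0 0" --pt "0 0 -0.02 0" --pt "0 0 -0.02 0" --pt "0 0 -0.02 0" --pt "0 0 0 0"

```text
t: 23.78
eef_pos: [573.1, -223.1, 9.0]
tcp_rot: [1.363, 1.571, -1.734]
ft_force: [-2.0, 0.4, 5.8]
opening: 0.333
```

Request:
step_arm --pt "0 0 -0.02 0" --pt "0 0 -0.02 0" --pt "0 0 0 0"

```text
t: 24.15
eef_pos: [573.5, -223.0, 9.0]
tcp_rot: [-0.2, 1.567, 2.987]
ft_force: [-11.0, -3.0, 10.6]
opening: 0.331
```

Request:
step_arm --pt "-0.01 -0.02 0.01 0" --pt "0 -0.02 0 0" --pt "0 -0.02 0 0" --pt "0 -0.02 0 0" --pt "0 -0.02 0 0" --pt "0 0 0 0"

```text
t: 24.9
eef_pos: [573.3, -219.0, 9.1]
tcp_rot: [0.323, 1.569, -2.773]
ft_force: [-7.4, -8.9, 1.0]
opening: 0.329
```

```bash
python3 - <<'E'
from h import *
s=state(); print(s["eef_pos"],s["opening"]*95,s["ft_force"],s["moment"])
im,C=snap("wrist","w8")
cv2.imwrite("pics/w8z.png",cv2.resize(im[150:340,200:460,::-1],None,fx=3,fy=3,interpolation=cv2.INTER_CUBIC))
E
```

```text
[ 573.28808466 -218.96041224    9.07216682] 31.2828443006631 [-7.43973966 -8.88057544  0.95724427] [-1.53009984  1.52286265 -0.01941563]
```

View pics/w8z.png

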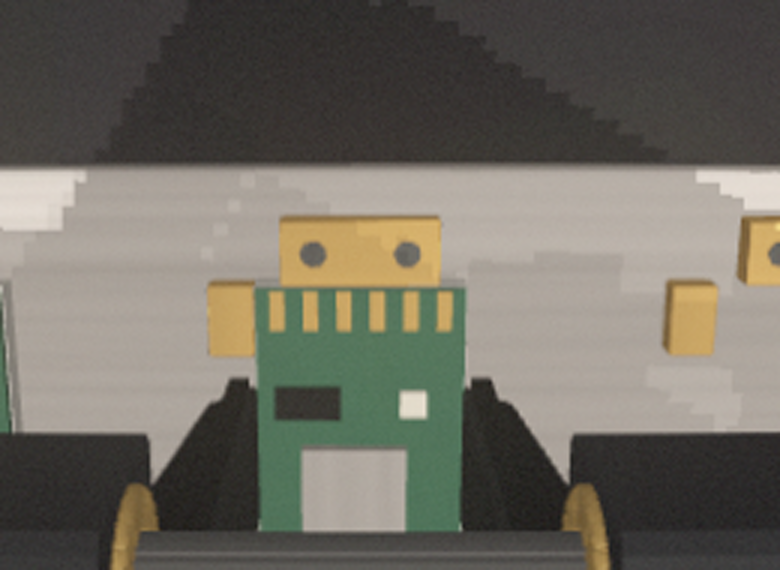

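Home at (573.3, -219.0), as predicted. Release and go to board 3.

Request:
step_arm --pt "0 0 0 0" --pt "0 0 0 0" --pt "0 0 0 0" --pt "-0.4 0 0 0" --pt "-0.7 0 0 0" --pt "-0.3 0 0 0" --jaw 0.5

```text
t: 25.7
eef_pos: [575.0, -218.1, 80.7]
tcp_rot: [2.633, 1.568, -0.463]
ft_force: [0.3, 0.5, -1.1]
opening: 0.498
```

```bash
python3 - <<'E'
from h import *
go(464.6,-297.6,80,-90+7.1)
E
```

```text
shift [0.012 1.489 2.278] tot turn -0.563 (jaw now -87.40)
```

Request:
step_arm --pt "0 0.5 0.76 0" --pt "0 0.5 0.76 0" --pt "0 0.49 0.76 -0.56" --pt "0 0 0 0" --pt "0 0 0 0"

```text
t: 26.32
eef_pos: [464.2, -297.5, 79.0]
tcp_rot: [2.914, 1.571, -0.105]
ft_force: [-0.1, 1.9, 0.3]
opening: 0.499
```

```bash
python3 - <<'E'
from h import *
im,C=brd("w9",6)
go(464.6,-298,2.7,-90+7.1)
E
```

```text
[ 464.42 -296.2    55.15   31.93    7.03] [320. 256.]
shift [ 1.526  0.016 -0.   ] tot turn -0.005 (jaw now -82.94)
```

View pics/w9.png

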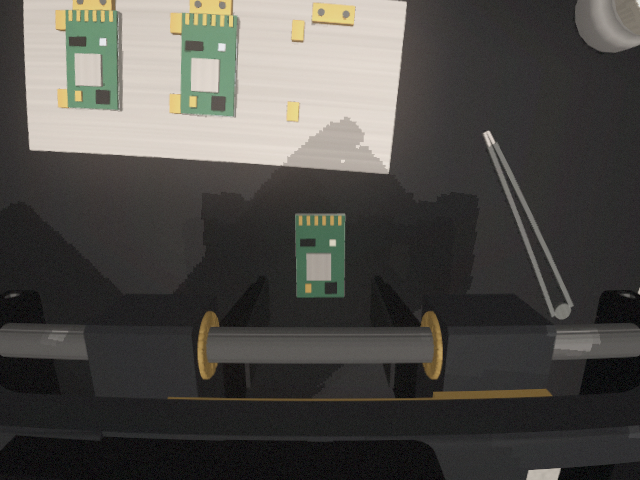

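Request:
step_arm --pt "0.4 0.01 0 0" --pt "0.5 0 0 0" --pt "0.4 0 0 0" --pt "0.22 0 0 0" --pt "0 0 0 0" --pt "0 0 0 0"

```text
t: 27.12
eef_pos: [464.4, -298.0, 3.7]
tcp_rot: [2.267, 1.57, -0.751]
ft_force: [-0.0, -0.1, 0.5]
opening: 0.501
```

Request:
step_arm --pt "0 0 0 0" --pt "0 0 0 0" --pt "0 0 0 0" --pt "0 0 0 0" --jaw 1

```text
t: 27.62
eef_pos: [464.1, -298.2, 3.6]
tcp_rot: [2.252, 1.57, -0.766]
ft_force: [-0.6, -0.0, 5.7]
opening: 0.326
```

```bash
python3 - <<'E'
from h import *
s=state(); print(s["opening"]*95,s["ft_force"],s["eef_pos"])
go(573.4,-292.9,52,-87.3)
E
```

```text
31.01728819493153 [-0.62723233 -0.03481249  5.70331126] [ 464.09259279 -298.18483262    3.55818098]
shift [-0.968  0.164 -2.183] tot turn 0.545 (jaw now -82.94)
```

Request:
step_arm --pt "-0.4 0 0 0" --pt "-0.57 0 0 0" --pt "0 0.02 -0.35 0" --pt "0 0.04 -0.5 0" --pt "0 0.04 -0.5 0" --pt "0 0.04 -0.5 0" --pt "0 0.02 -0.33 0.54" --pt "0 0 0 0" --pt "0 0 0 0"

```text
t: 28.75
eef_pos: [572.6, -292.2, 50.8]
tcp_rot: [-0.537, 1.57, 2.654]
ft_force: [-0.3, -0.3, -0.0]
opening: 0.329
```

```bash
python3 - <<'E'
from h import *
s=state(); print(s["opening"]*95,s["ft_force"],s["eef_pos"])
go(573.4,-292.9,10.7,-87.3)
E
```

```text
31.248923878414374 [-0.30542645 -0.33757199 -0.03996141] [ 572.58729956 -292.22214388   50.84360711]
shift [ 0.803  0.015 -0.016] tot turn 0.018 (jaw now -87.16)
```

Request:
step_arm --pt "0.25 0.01 -0.01 0.02" --pt "0.3 0 0 0" --pt "0.17 0 0 0" --pt "0.08 0 0 0" --pt "0.02 0 0 0" --pt "0 0 -0.02 0" --pt "0 0 -0.02 0" --pt "0 0 -0.02 0" --pt "0 0 0 0"

```text
t: 29.88
eef_pos: [575.7, -293.0, 10.8]
tcp_rot: [-0.19, 1.569, 2.997]
ft_force: [-7.0, -2.8, 2.4]
opening: 0.329
```

Request:
step_arm --pt "0 0 -0.02 0" --pt "0 0 -0.02 0" --pt "0 0 0 0"

```text
t: 30.25
eef_pos: [575.8, -292.9, 10.5]
tcp_rot: [-0.286, 1.565, 2.901]
ft_force: [-15.9, -4.6, 4.4]
opening: 0.331
```

Request:
step_arm --pt "0 0 0.03 0" --pt "0.02 -0.02 0 0" --pt "0 -0.02 0 0" --pt "0 -0.02 0 0" --pt "0 -0.02 0 0" --pt "0 -0.02 0 0" --pt "0 0 0 0"

```text
t: 31.12
eef_pos: [575.6, -289.0, 9.7]
tcp_rot: [0.31, 1.568, -2.786]
ft_force: [-9.2, -8.0, 0.2]
opening: 0.329
```

```bash
python3 - <<'E'
from h import *
s=state(); print(s["eef_pos"],s["opening"]*95,s["ft_force"],s["moment"])
im,C=snap("wrist","w10")
cv2.imwrite("pics/w10z.png",cv2.resize(im[150:340,200:460,::-1],None,fx=3,fy=3,interpolation=cv2.INTER_CUBIC))
E
```

```text
[ 575.56164371 -288.96365283    9.66582139] 31.207841635805828 [-9.19630975 -7.97227208  0.1694237 ] [-1.62502155  1.71930961 -0.09397482]
```

View pics/w10z.png

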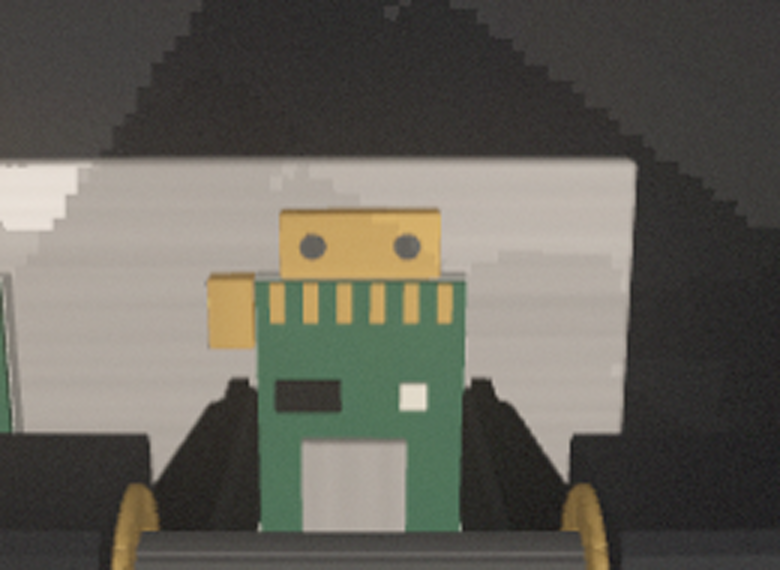

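Request:
step_arm --pt "0 0 0 0" --pt "0 0 0 0" --pt "0 0 0 0" --pt "-0.4 0 0 0" --pt "-0.8 0 0 0" --pt "-0.8 -0.3 0.1 0" --pt "-0.6 -0.5 0.3 0" --pt "0 -0.5 0.4 0" --pt "0 0 0 0" --pt "0 0 0 0" --jaw 0.5

```text
t: 32.42
eef_pos: [534.6, -225.1, 140.6]
tcp_rot: [2.538, 1.569, -0.558]
ft_force: [0.5, -1.0, 0.4]
opening: 0.498
```

```bash
python3 - <<'E'
from h import *
im,C=brd("w11",12)
cv2.imwrite("pics/w11z.png",cv2.resize(im[100:320,160:480,::-1],None,fx=2.5,fy=2.5,interpolation=cv2.INTER_CUBIC))
print(state()["eef_pos"])
E
```

```text
[ 574.87 -143.59   65.21   37.92    2.64] [219. 183.]
[ 534.62422336 -225.29681556  140.15979487]
```

View pics/w11z.png

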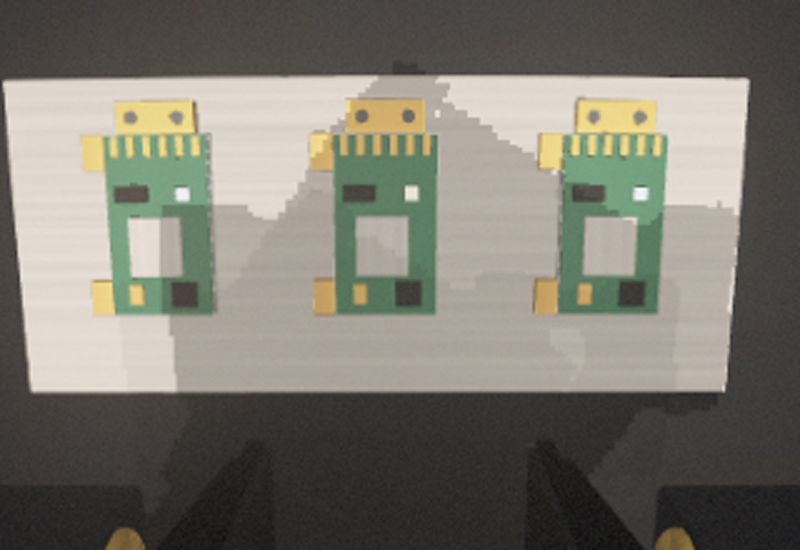

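```bash
cat >> h.py <<'E'
def greens(im,C,z):
    for c in blobs(im,(55,60,40),(95,220,210),300):
        r=rect(c,z,C)
        if 40<r[2]<70 and 25<r[3]<40: print("green",r,c.mean(0).round())
E
python3 - <<'E'
from h import *
im=cv2.imread("pics/w11.png")[:,:,::-1].copy(); C=pose("wrist"); greens(im,C,12)
im,C=snap("top","t2"); greens(im,C,12)
cv2.imwrite("pics/t2z.png",cv2.resize(im[160:310,140:480,::-1],None,fx=2.3,fy=2.3))
E
```

```text
green [ 576.54 -287.4    54.21   30.8     2.28] [405. 181.]
green [ 573.22 -217.83   53.78   30.31    2.58] [314. 181.]
green [ 569.84 -147.54   53.38   30.38    2.18] [218. 180.]
```

View pics/t2z.png

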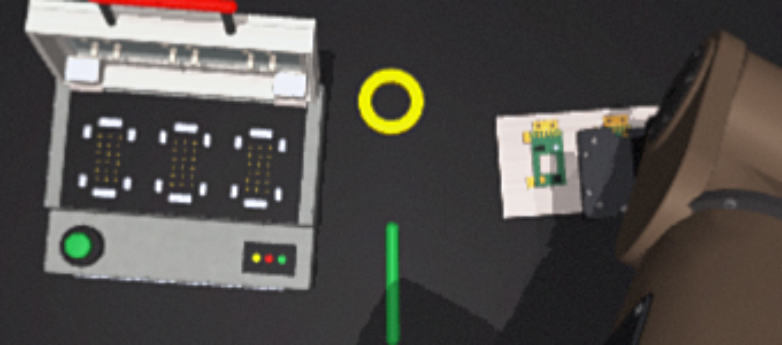

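```bash
python3 - <<'E'
from h import *
i=camera_info("wrist"); H=i["hand_eye"]; K=i["mtx"]
# tool-frame ray for pixel; plane tool x = -3.5 (board top: 3.5 above TCP)
C=(K,i["k1"],H[:3,:3],H[:3,3])
for nm,tx in(("w4",-3.5),("w5",-3.5),("w8",-3),("w10",-2.4)):
    im=cv2.imread(f"pics/{nm}.png")[:,:,::-1].copy()
    hsv=cv2.cvtColor(im,cv2.COLOR_RGB2HSV)
    m=cv2.inRange(hsv,np.array((55,60,30)),np.array((95,220,210))); m[:,:200]=0;m[:,460:]=0
    for row in(265,280,295,310):
        xs=np.where(m[row,250:400])[0]+250
        if len(xs)<2: continue
        d=ray([[xs.min()-.5,row],[xs.max()+.5,row]],C); P=C[3]+d*((tx-C[3][0])/d[:,:1])
        print(nm,row,xs.min(),xs.max(),P[:,1].round(2),P[:,1].mean().round(2),P[0,2].round(1))
E
```

```text
w4 265 286 354 [-16.97  14.2 ] -1.39 -18.8
w4 280 286 354 [-17.13  14.37] -1.38 -11.6
w4 295 286 353 [-17.3   14.08] -1.61 -4.3
w4 310 286 353 [-17.47  14.26] -1.61 3.2
w5 265 286 354 [-16.97  14.2 ] -1.39 -18.8
w5 280 286 354 [-17.13  14.37] -1.38 -11.6
w5 295 286 353 [-17.3   14.08] -1.61 -4.3
w5 310 287 353 [-17.01  14.26] -1.37 3.2
w8 265 286 354 [-17.02  14.25] -1.39 -18.6
w8 280 286 354 [-17.18  14.41] -1.38 -11.4
w8 295 286 353 [-17.35  14.13] -1.61 -4.1
w8 310 286 353 [-17.52  14.31] -1.61 3.4
w10 265 287 354 [-16.62  14.3 ] -1.16 -18.4
w10 280 286 353 [-17.23  14.01] -1.61 -11.2
w10 295 286 353 [-17.4   14.18] -1.61 -3.8
w10 310 287 352 [-17.11  13.89] -1.61 3.7
```

```bash
sed -i 's/    s=s or state(); R=rot(s\["tcp_rot"\]); H=i\["hand_eye"\]/    s=s or state(); R=rot(s["tcp_rot"]); H=i["hand_eye"].copy(); H[1,3]+=1.45/' h.py; grep -n 1.45 h.py; python3 - <<'E'
from h import *
go(540,202,200,-95.5)
E
```

```text
8:    s=s or state(); R=rot(s["tcp_rot"]); H=i["hand_eye"].copy(); H[1,3]+=1.45
shift [-1.207 -8.532 -0.493] tot turn 1.009 (jaw now -87.43)
```

Request:
step_arm --pt "-0.6 0 0 0" --pt "-0.6 -0.7 -0.05 0" --pt "0 -0.78 -0.05 0" --pt "0 -0.78 -0.05 0" --pt "0 -0.78 -0.05 0" --pt "0 -0.78 -0.05 0" --pt "0 -0.78 -0.05 0" --pt "0 -0.78 -0.05 0" --pt "0 -0.78 -0.05 0" --pt "0 -0.78 -0.05 0" --pt "0 -0.78 -0.05 0" --pt "0 -0.78 0 1" --pt "0 0 0 0" --pt "0 0 0 0" --pt "0 0 0 0"

```text
t: 34.4
eef_pos: [540.1, 200.0, 199.6]
tcp_rot: [1.252, 1.571, -1.984]
ft_force: [0.2, 0.4, -0.3]
opening: 0.499
```

```bash
cat >> h.py <<'E'
def ridges(im,C,z=64,vmin=150,amin=25,amax=2500):
    hsv=cv2.cvtColor(im,cv2.COLOR_RGB2HSV)
    m=((hsv[:,:,2]>vmin)&(hsv[:,:,1]<45)).astype(np.uint8)
    n,l,st,ce=cv2.connectedComponentsWithStats(m); o=[]
    for i in range(1,n):
        if amin<=st[i,4]<=amax:
            P=toz(ce[i][None],z,C)[0]; o.append((P[0],P[1],*ce[i],st[i,4]))
    return np.array(o)
E
python3 - <<'E'
from h import *
im,C=snap("wrist","w12"); print(state()["eef_pos"])
print(ridges(im,C).round(1))
E
```

```text
[540.07326981 199.96906054 199.58966143]
[[ 682.1  205.   294.9   49.9   33. ]
 [ 679.7  178.4  331.2   49.7   34. ]
 [ 690.8  298.6  169.1   52.4   34. ]
 [ 688.3  271.5  205.    51.4   33. ]
 [ 673.1  111.4  422.1   51.1   28. ]
 [ 670.7   84.8  457.6   51.9   27. ]
 [ 631.1  194.1  316.3  119.4  392. ]
 [ 570.2  -61.3  632.1  172.3 1489. ]
 [ 607.4  268.   224.8  160.5  207. ]
 [ 600.6  198.4  314.5  160.5  208. ]
 [ 594.1  128.6  404.7  160.6  196. ]
 [ 599.1  289.3  199.8  174.1   89. ]
 [ 595.2  248.4  251.6  173.8   89. ]
 [ 592.2  219.7  288.5  174.    78. ]
 [ 588.3  178.5  341.5  173.9   77. ]
 [ 585.6  149.6  378.5  174.    78. ]
 [ 581.9  108.8  430.4  174.2   81. ]
 [ 576.1  420.4   52.7  219.   452. ]
 [ 552.9  293.7  203.8  231.7   77. ]
 [ 549.4  253.   253.7  231.3   69. ]
 [ 546.4  224.1  289.5  231.5   72. ]
 [ 542.5  183.   340.5  231.5   72. ]
 [ 539.9  154.   376.5  231.4   71. ]
 [ 536.1  113.3  426.5  231.4   71. ]
 [ 534.6  479.2    4.7  272.1  459. ]
 [ 541.4  274.7  228.8  243.3  182. ]
 [ 534.9  204.1  315.4  243.   167. ]
 [ 528.3  134.5  400.9  243.   172. ]
 [ 513.1  187.6  337.8  266.6  117. ]
 [ 485.2  415.9   83.6  319.    25. ]
 [ 367.1  -18.5  565.9  392.4  128. ]
 [ 268.9   -5.5  543.2  474.2  324. ]]
```

View pics/w12.png

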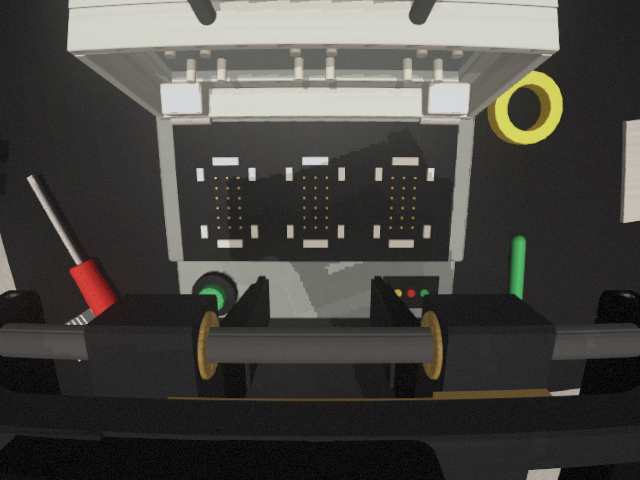

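Request:
step_arm --pt "0 0 0 -1" --pt "0 0 0 -1" --pt "0 0 0 -1" --pt "0 0 0 -1" --pt "0 0 0 -1" --pt "0 0 0 -1" --pt "0 0 0 -1" --pt "0 0 0 -1" --pt "0 0 0 -1" --pt "0 0 0 -1" --pt "0 0 0 -1" --pt "0 0 0 -1" --pt "0 0 0 -1" --pt "0 0 0 -1" --pt "0 0 0 -1" --pt "0 0 0 -1" --pt "0 0 0 -1" --pt "0 0 0 -1" --pt "0 0 0 -1" --pt "0 0 0 -1"

```text
t: 36.95
eef_pos: [540.0, 200.2, 199.7]
tcp_rot: [-0.21, 1.571, -0.649]
ft_force: [-0.9, 0.7, 0.3]
opening: 0.499
```

Request:
step_arm --pt "0 0 0 -1" --pt "0 0 0 -1" --pt "0 0 0 -0.5" --pt "0 0 0 0" --pt "0 0 0 0"

```text
t: 37.58
eef_pos: [539.9, 200.6, 199.6]
tcp_rot: [-0.854, 1.571, -0.951]
ft_force: [-0.8, 0.4, -0.3]
opening: 0.501
```

```bash
python3 - <<'E'
from h import *
im,C=snap("wrist","w13"); print(state()["eef_pos"]); go(540,202,200,-95.5)
o=ridges(im,C); print(o[(o[:,0]>480)&(o[:,0]<640)].round(1))
E
```

```text
[539.86845289 200.68937516 199.63359269]
shift [-0.007  0.026  0.   ] tot turn -0.001 (jaw now 84.49)
[[ 556.   424.4  583.3  228.2  567. ]
 [ 542.5   89.8  182.6  249.8 1286. ]
 [ 521.7  247.6  372.   206.5   30. ]
 [ 525.3  286.   420.   206.5   32. ]
 [ 563.8  320.8  463.2  248.8 1318. ]
 [ 541.4  277.2  409.9  227.2  222. ]
 [ 538.1  -62.    15.3  261.1 1726. ]
 [ 528.2  137.5  236.7  227.5  205. ]
 [ 535.   207.1  323.   227.5  200. ]
 [ 540.1  156.9  262.3  239.4   94. ]
 [ 543.   185.9  298.   239.5   94. ]
 [ 546.9  226.8  348.5  239.5   84. ]
 [ 549.6  255.6  384.   239.4   94. ]
 [ 553.5  296.6  434.   239.4  102. ]
 [ 536.6  116.1  212.4  239.9   92. ]
 [ 604.3  476.5  633.8  276.3  306. ]
 [ 581.4  112.2  216.6  291.6   73. ]
 [ 588.5  181.6  298.9  292.3   88. ]
 [ 592.6  222.4  347.5  292.5   84. ]
 [ 597.3  292.2  430.   290.    62. ]
 [ 607.2  275.2  410.4  302.6  121. ]
 [ 584.2  -48.4   43.2  309.    33. ]
 [ 592.8  123.7  232.1  302.9   50. ]
 [ 601.   201.3  323.5  304.   214. ]
 [ 622.8  -44.1   59.1  347.5  364. ]]
```

View pics/w13.png

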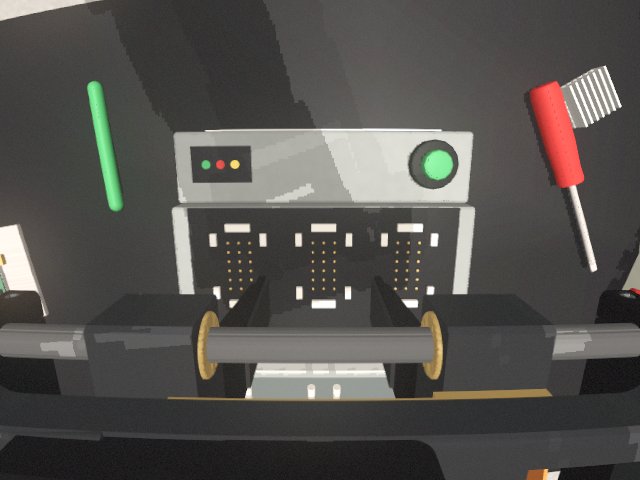

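```bash
sed -i 's/; H\[1,3\]+=1.45//' h.py; python3 - <<'E'
from h import *
go(570,-146.2,90,92.7)
E
```

```text
shift [ 2.193 -6.848  1.265] tot turn -1.026 (jaw now 84.49)
```

Request:
step_arm --pt "0 -0.4 0.1 0" --pt "0 -0.68 0.12 0" --pt "0 -0.72 0.13 0" --pt "0 -0.72 0.13 0" --pt "0 -0.72 0.13 0" --pt "0 -0.72 0.13 0" --pt "0 -0.72 0.13 0" --pt "0.4 -0.72 0.13 0" --pt "0.6 -0.72 0.13 0" --pt "0.6 -0.42 0.08 0" --pt "0.59 -0.28 0.05 -1.0" --pt "0 0 0 -0.03" --pt "0 0 0 0"

```text
t: 39.25
eef_pos: [570.5, -144.6, 91.1]
tcp_rot: [-0.455, 1.57, -0.409]
ft_force: [-0.3, -0.0, -0.3]
opening: 0.499
```

```bash
python3 - <<'E'
from h import *
im,C=snap("wrist","w14"); greens(im,C,12); s=state(); print(s["eef_pos"],s["opening"]*95)
go(570,-146.2,9.2,92.7)
E
```

```text
green [ 569.84 -147.37   54.     30.75    2.69] [313. 258.]
green [ 576.36 -287.73   54.15   31.16    2.98] [109. 253.]
green [ 573.19 -217.33   54.4    30.56    2.59] [215. 264.]
[ 570.69216171 -144.36726199   91.41726613] 47.41909093474041
shift [ 1.644 -0.035 -0.018] tot turn 0.000 (jaw now 92.70)
```

View pics/w14.png

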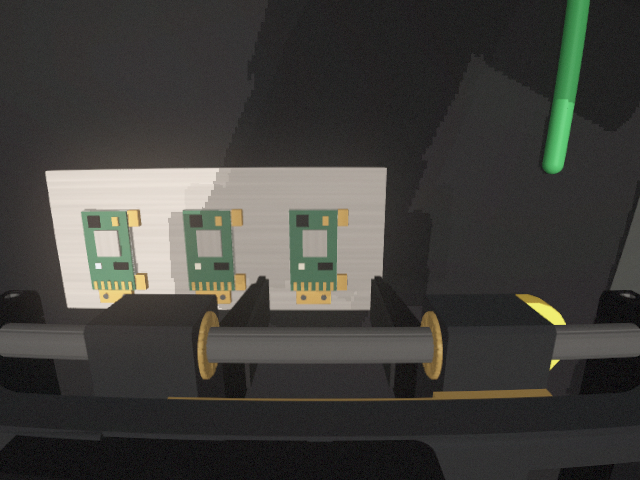

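Request:
step_arm --pt "0.4 -0.03 -0.02 0" --pt "0.6 0 0 0" --pt "0.4 0 0 0" --pt "0.2 0 0 0" --pt "0.05 0 0 0" --pt "0 0 0 0"

```text
t: 40.05
eef_pos: [569.8, -146.0, 8.4]
tcp_rot: [-0.469, 1.57, -0.42]
ft_force: [-0.3, -0.2, -0.3]
opening: 0.5
```

Request:
step_arm --pt "0 0 0 0" --pt "0 0 0 0" --pt "0 0 0 0" --pt "0 0 0 0" --jaw 1

```text
t: 40.55
eef_pos: [570.1, -148.8, 8.4]
tcp_rot: [-0.994, 1.567, -0.945]
ft_force: [-3.1, -18.9, 1.4]
opening: 0.329
```

```bash
cat > by.py <<'E'
from h import *
import sys
i=camera_info("wrist"); H=i["hand_eye"]; K=i["mtx"]
C=(K,i["k1"],H[:3,:3],H[:3,3])
s=state(); print(s["eef_pos"],s["ft_force"],s["opening"]*95); im=read_camera("wrist"); cv2.imwrite(f"pics/{sys.argv[1]}.png",im[:,:,::-1]); tx=-3.2
hsv=cv2.cvtColor(im,cv2.COLOR_RGB2HSV)
m=cv2.inRange(hsv,np.array((55,60,30)),np.array((95,220,210)))
for row in(200,220,235,250,265,280,295,310):
    xs=np.where(m[row,250:400])[0]+250
    if len(xs)<2: continue
    d=ray([[xs.min()-.5,row],[xs.max()+.5,row]],C); P=C[3]+d*((tx-C[3][0])/d[:,:1])
    print(row,xs.min(),xs.max(),P[:,1].round(2),P[:,1].mean().round(2),P[0,2].round(1))
E
python3 by.py w15
```

```text
[ 570.05299564 -148.7945834     8.43539465] [ -3.06665459 -18.9435594    1.38740785] 31.283852247122272
250 285 354 [-14.12  17.25] 1.56 -23.4
265 286 353 [-13.82  16.96] 1.57 -16.4
280 285 353 [-14.44  17.12] 1.34 -9.2
295 286 353 [-14.15  17.29] 1.57 -1.9
310 286 353 [-14.33  17.47] 1.57 5.6
```

View pics/w15.png

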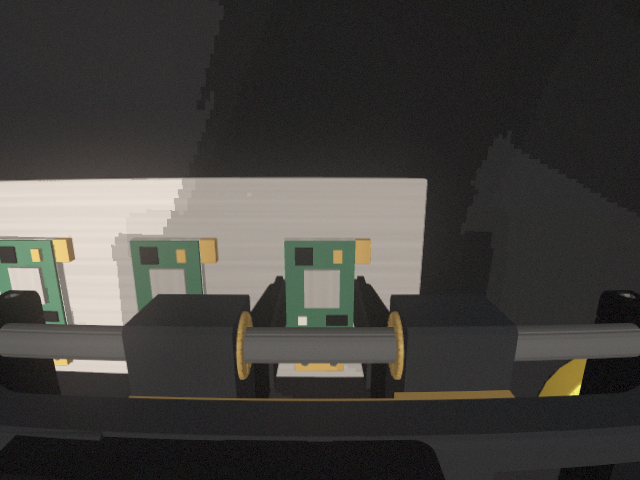

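```bash
python3 - <<'E'
from h import *
print(camera_info("wrist")["hand_eye"], camera_info("wrist")["mtx"],state()["eef_pos"],state()["tcp_rot"])
E
```

```text
[[-1.94550917e-04 -2.47477305e-01  9.68893671e-01 -1.70870461e+02]
 [ 9.99999924e-01  2.80043381e-04  2.72326357e-04  1.55296589e+00]
 [-3.38726853e-04  9.68893650e-01  2.47477231e-01 -6.81375974e+01]
 [ 0.00000000e+00  0.00000000e+00  0.00000000e+00  1.00000000e+00]] [[387.47303361   0.         319.58256267]
 [  0.         387.47303361 245.98566968]
 [  0.           0.           1.        ]] [ 570.02684744 -148.7743218     8.39755838] [-1.00194872  1.56675568 -0.95277152]
```

```bash
sed -i 's/return i\["mtx"\],i\["k1"\],R@H\[:3,:3\],R@H\[:3,3\]+s\["eef_pos"\]/return i["mtx"],i["k1"],R@H[:3,:3],R@H[:3,3]+s["eef_pos"]-[1.3,1.4,0]/' h.py; grep -n "1.3,1.4" h.py; python3 - <<'E'
from h import *
go(574.5,271.3,110,84.6)
E
```

```text
9:    return i["mtx"],i["k1"],R@H[:3,:3],R@H[:3,3]+s["eef_pos"]-[1.3,1.4,0]
shift [-2.059  8.38   0.507] tot turn 1.027 (jaw now 92.82)
```

Request:
step_arm --pt "-0.3 -0.05 0 0" --pt "-0.6 0 0 0" --pt "-0.8 0 0 0" --pt "-0.35 0.5 0 0" --pt "0 0.8 0.01 0"

```text
t: 41.22
eef_pos: [567.5, -83.6, 112.2]
tcp_rot: [-0.3, 1.567, -0.252]
ft_force: [0.4, -0.5, 0.5]
opening: 0.328
```

```bash
python3 - <<'E'
from h import *
s=state(); print(s["opening"]*95)
go(574.5,271.3,110,84.6)
E
```

```text
31.189881140678157
shift [0.039 7.084 0.477] tot turn 1.016 (jaw now 92.72)
```

Request:
step_arm --pt "0 0.72 0.04 0" --pt "0 0.72 0.05 0" --pt "0 0.72 0.05 0" --pt "0 0.72 0.05 0" --pt "0 0.72 0.05 0" --pt "0 0.72 0.05 0" --pt "0 0.72 0.05 0" --pt "0 0.72 0.05 0" --pt "0 0.6 0.05 0" --pt "0 0.4 0.03 0" --pt "0 0 0 1" --pt "0 0 0 0.02" --pt "0 0 0 0"

```text
t: 42.85
eef_pos: [573.7, 254.8, 110.2]
tcp_rot: [-1.278, 1.571, -1.369]
ft_force: [0.0, -0.2, -0.4]
opening: 0.329
```

```bash
python3 by.py w16; python3 - <<'E'
from h import *
im=cv2.imread("pics/w16.png")[:,:,::-1].copy(); C=pose("wrist")
o=ridges(im,C); print(o[(o[:,0]>500)&(o[:,0]<630)].round(1))
go(574.5,271.3,75,84.6)
E
```

```text
[573.68540755 254.84219727 110.24647154] [ 0.04704858 -0.1809687  -0.35789089] 31.264291932009968
250 285 354 [-13.98  17.39] 1.71 -23.7
265 285 354 [-14.13  17.55] 1.71 -16.7
280 286 354 [-13.84  17.72] 1.94 -9.5
295 286 353 [-14.01  17.43] 1.71 -2.2
310 286 353 [-14.18  17.61] 1.72 5.3
[[ 555.3  419.5  594.1  214.4 1013. ]
 [ 547.8   87.9   41.1  251.5 2493. ]
 [ 524.6  287.   368.7  180.2   31. ]
 [ 526.2  304.1  399.5  180.5   40. ]
 [ 558.7  318.9  427.3  234.8 2287. ]
 [ 526.8  135.   105.6  209.6  416. ]
 [ 533.5  204.5  224.5  209.5  429. ]
 [ 540.   273.9  347.3  209.6  424. ]
 [ 534.8  113.7   74.8  226.5  202. ]
 [ 538.6  154.4  141.4  226.4  192. ]
 [ 541.4  183.1  190.1  226.5  182. ]
 [ 545.4  223.8  260.6  226.8  181. ]
 [ 548.1  252.5  311.1  227.   168. ]
 [ 552.   293.6  383.2  227.3  169. ]
 [ 555.9  255.   316.8  239.9  191. ]
 [ 586.1  255.1  321.5  289.  1403. ]
 [ 580.6  109.4   86.3  299.4  186. ]
 [ 582.2  149.6  148.4  297.    95. ]
 [ 594.3  290.6  381.6  296.6   47. ]
 [ 592.2  128.   118.5  314.7  336. ]
 [ 605.5  241.6  302.4  320.5   98. ]]
shift [ 0.704  0.33  -0.014] tot turn 0.021 (jaw now 84.77)
```

View pics/w16.png

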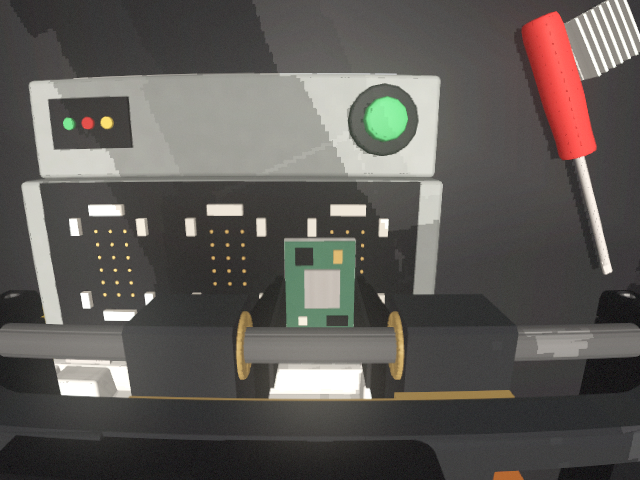

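Request:
step_arm --pt "0 0.33 -0.01 0.02" --pt "0.2 0 0 0" --pt "0.3 0 0 0" --pt "0.2 0 0 0" --pt "0 0 0 0"

```text
t: 43.52
eef_pos: [574.2, 271.3, 73.8]
tcp_rot: [-2.659, 1.569, -2.755]
ft_force: [0.1, -0.4, -1.1]
opening: 0.331
```

```bash
python3 - <<'E'
from h import *
go(574.4,271.1,63,84.6)
im,C=snap("wrist","w17")
cv2.imwrite("pics/w17z.png",cv2.resize(im[150:340,180:480,::-1],None,fx=2.6,fy=2.6,interpolation=cv2.INTER_CUBIC))
E
```

```text
shift [ 0.215 -0.004  0.005] tot turn -0.013 (jaw now 84.50)
```

View pics/w17z.png

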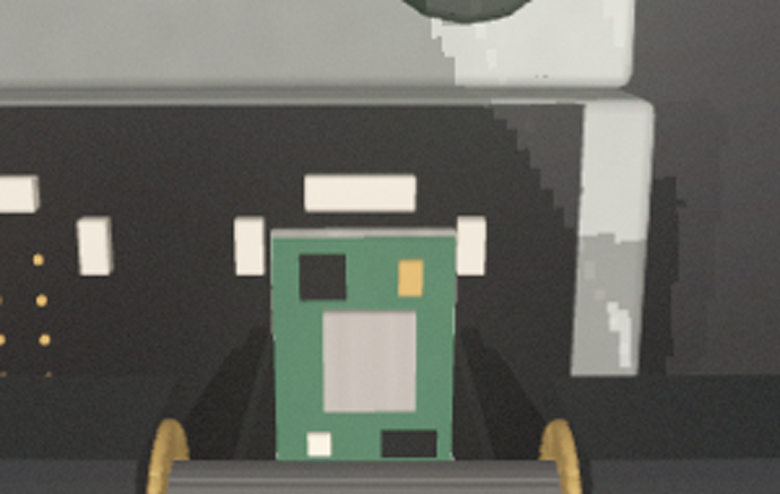

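Request:
step_arm --pt "0.08 -0.01 0 0" --pt "0.06 0 0 0" --pt "0.04 0 0 0" --pt "0.02 0 0 0" --pt "0 0 0 0"

```text
t: 44.2
eef_pos: [574.6, 271.2, 65.1]
tcp_rot: [-1.331, 1.571, -1.426]
ft_force: [0.3, -0.5, -0.2]
opening: 0.328
```

```bash
python3 - <<'E'
from h import *
go(574.4,271.1,63,84.6)
im,C=snap("wrist","w18"); s=state(); print(s["eef_pos"],s["ft_force"])
cv2.imwrite("pics/w18z.png",cv2.resize(im[150:340,180:480,::-1],None,fx=2.6,fy=2.6,interpolation=cv2.INTER_CUBIC))
E
```

```text
shift [ 0.042 -0.002 -0.004] tot turn -0.012 (jaw now 84.51)
[574.67252803 271.17679045  65.16497373] [-0.72793607 -0.1694334  -0.39116567]
```

View pics/w18z.png

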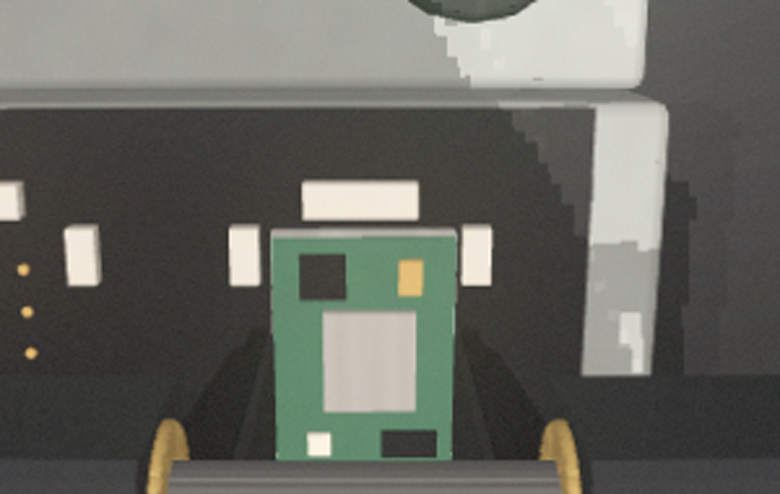

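Request:
step_arm --pt "0.03 -0.012 0 0" --pt "0.02 0 0 0" --pt "0 0 0 0"

```text
t: 44.62
eef_pos: [574.5, 270.5, 62.5]
tcp_rot: [-2.158, 1.571, -2.254]
ft_force: [-0.5, 0.1, -0.6]
opening: 0.333
```

Request:
step_arm --pt "0.01 0 0 0" --pt "0 0 0 0"

```text
t: 44.88
eef_pos: [574.6, 270.6, 62.3]
tcp_rot: [-0.105, 1.571, -0.201]
ft_force: [-1.2, -0.6, 3.3]
opening: 0.331
```

Request:
step_arm --pt "0 0 0 0" --pt "0 0 0 0" --pt "0 0 0 0" --pt "-0.2 0 0 0" --pt "-0.5 0 0 0" --pt "-0.5 0 0 0" --pt "0 0 0 0" --pt "0 0 0 0" --jaw 0.5

```text
t: 45.88
eef_pos: [574.3, 270.5, 121.7]
tcp_rot: [-2.504, 1.57, -2.6]
ft_force: [-0.1, 0.2, -0.5]
opening: 0.5
```

```bash
python3 - <<'E'
from h import *
im,C=snap("wrist","w19"); greens(im,C,66); s=state(); print(s["eef_pos"],s["ft_force"])
cv2.imwrite("pics/w19z.png",cv2.resize(im[130:340,180:480,::-1],None,fx=2.6,fy=2.6,interpolation=cv2.INTER_CUBIC))
go(571.9,-217.5,110,92.7)
E
```

```text
green [573.55 270.92  54.93  31.33  -5.33] [320. 271.]
[574.20798169 270.43426253 121.38043185] [0.71251076 0.46791423 0.24484325]
shift [ 0.232 -9.718  0.888] tot turn -1.024 (jaw now 84.51)
```

View pics/w19z.png

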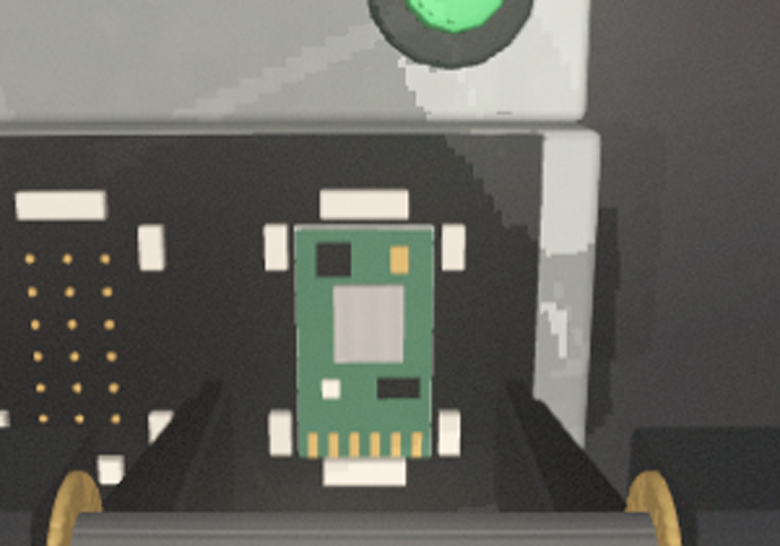

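```bash
python3 - <<'E'
from h import *
go(572,-218.8,80,92.7)
E
```

```text
shift [ 0.832 -9.744  0.894] tot turn -1.024 (jaw now 84.51)
```

Request:
step_arm --pt "-0.2 -0.4 0.03 0" --pt "0 -0.72 0.07 0" --pt "0 -0.72 0.07 0" --pt "0 -0.72 0.07 0" --pt "0 -0.72 0.07 0" --pt "0 -0.72 0.07 0" --pt "0 -0.72 0.07 0" --pt "0 -0.72 0.07 0" --pt "0 -0.72 0.07 0" --pt "0 -0.72 0.07 0" --pt "0 -0.72 0.07 0" --pt "0 -0.72 0.06 0" --pt "0.3 -0.72 0.06 0" --pt "0.3 -0.5 0.03 0" --pt "0.4 -0.2 0 -1" --pt "0 0 0 0" --pt "0 0 0 0"

```text
t: 48.05
eef_pos: [571.6, -218.5, 82.8]
tcp_rot: [-0.798, 1.571, -0.757]
ft_force: [-0.2, -0.7, 0.4]
opening: 0.501
```

```bash
python3 - <<'E'
from h import *
im,C=snap("wrist","w20"); greens(im,C,12); s=state(); print(s["eef_pos"],s["opening"]*95)
go(572,-218.8,8.6,92.7)
E
```

```text
green [ 571.94 -218.59   54.16   30.54    2.6 ] [319. 266.]
[ 571.86518931 -218.2732013    83.01827863] 47.40734807952674
shift [ 1.488e+00 -1.000e-02  1.000e-03] tot turn -0.039 (jaw now 92.39)
```

View pics/w20.png

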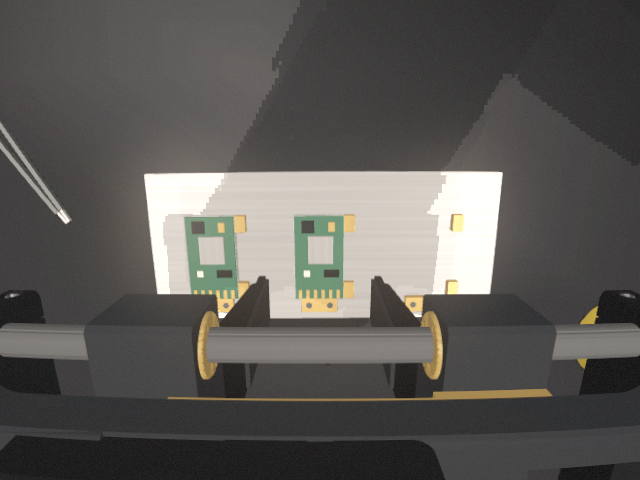

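Request:
step_arm --pt "0.4 -0.01 0 -0.04" --pt "0.5 0 0 0" --pt "0.4 0 0 0" --pt "0.15 0 0 0" --pt "0.04 0 0 0" --pt "0 0 0 0"

```text
t: 48.85
eef_pos: [572.1, -219.0, 8.4]
tcp_rot: [-0.599, 1.57, -0.55]
ft_force: [-0.1, 0.0, 1.2]
opening: 0.502
```

Request:
step_arm --pt "0 0 0 0" --pt "0 0 0 0" --pt "0 0 0 0" --pt "0 0 0 0" --jaw 1

```text
t: 49.35
eef_pos: [571.9, -219.1, 8.0]
tcp_rot: [-0.66, 1.57, -0.61]
ft_force: [-1.4, -0.6, 5.7]
opening: 0.329
```

Request:
step_arm --pt "-0.3 0 0 0" --pt "-0.6 0 0 0" --pt "-0.8 0 0 0" --pt "-0.4 0.3 0 0" --pt "0 0.7 0 0"

```text
t: 49.98
eef_pos: [569.6, -168.6, 114.3]
tcp_rot: [-0.437, 1.568, -0.389]
ft_force: [1.1, 0.6, -0.9]
opening: 0.335
```

```bash
python3 - <<'E'
from h import *
s=state(); print(s["opening"]*95,s["eef_pos"])
go(566.6,201.0,110,84.6)
E
```

```text
31.82970013128394 [ 569.60273265 -168.6158583   114.31550558]
shift [0.078 7.387 0.293] tot turn 1.017 (jaw now 92.74)
```

Request:
step_arm --pt "0 0.66 0.02 0" --pt "0 0.66 0.03 0" --pt "0 0.66 0.03 0" --pt "0 0.66 0.03 0" --pt "0 0.66 0.03 0" --pt "0 0.66 0.03 0" --pt "0 0.66 0.03 0" --pt "0 0.66 0.03 0" --pt "0 0.66 0.03 0" --pt "0 0.66 0.03 0" --pt "0 0.5 0 0" --pt "0 0.29 0 0" --pt "0 0 0 1" --pt "0 0 0 0" --pt "0 0 0 0"

```text
t: 51.85
eef_pos: [565.4, 200.6, 112.6]
tcp_rot: [-2.422, 1.571, -2.51]
ft_force: [-1.0, -0.6, -0.1]
opening: 0.331
```

```bash
python3 - <<'E'
from h import *
s=state(); print(s["opening"]*95,s["eef_pos"])
go(566.6,200.8,74,84.6)
E
```

```text
31.46261782267392 [565.41235031 200.57968757 112.57198699]
shift [0.771 0.007 0.023] tot turn 0.046 (jaw now 84.97)
```

Request:
step_arm --pt "0.15 0 0.02 0.04" --pt "0.3 0 0 0" --pt "0.3 0 0 0" --pt "0.15 0 0 0" --pt "0.05 0 0 0" --pt "0 0 0 0"

```text
t: 52.6
eef_pos: [566.6, 200.7, 65.1]
tcp_rot: [-0.771, 1.571, -0.866]
ft_force: [0.1, -0.1, -0.1]
opening: 0.331
```

```bash
python3 - <<'E'
from h import *
im,C=snap("wrist","w21"); s=state(); print(s["eef_pos"],s["ft_force"])
go(566.6,200.8,66,84.6)
cv2.imwrite("pics/w21z.png",cv2.resize(im[150:340,180:480,::-1],None,fx=2.6,fy=2.6,interpolation=cv2.INTER_CUBIC))
E
```

```text
[566.75727826 200.74297428  65.3155118 ] [-0.56693214  0.20991024 -0.85875692]
shift [-0.014  0.001 -0.003] tot turn -0.012 (jaw now 84.51)
```

View pics/w21z.png

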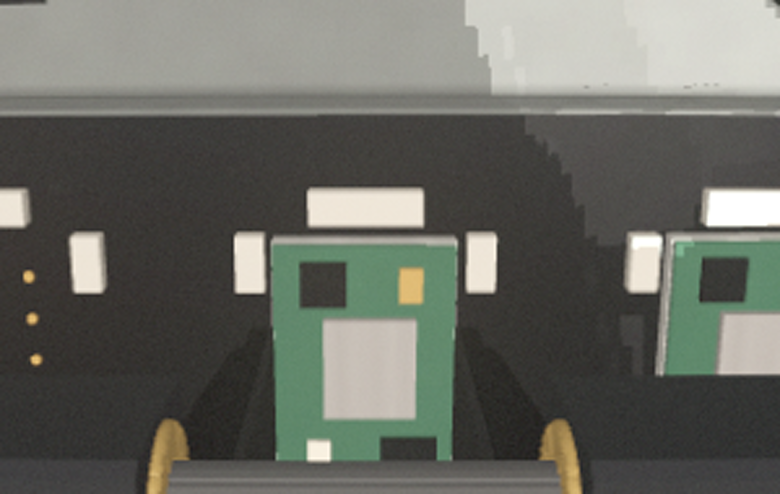

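Request:
step_arm --pt "0.03 0.005 0 0" --pt "0.03 0 0 0" --pt "0.01 0 0 0" --pt "0 0 0 0"

```text
t: 53.15
eef_pos: [566.7, 201.0, 62.0]
tcp_rot: [0.158, 1.57, 0.063]
ft_force: [-1.1, -0.6, 5.1]
opening: 0.328
```

Request:
step_arm --pt "0 0 0 0" --pt "0 0 0 0" --pt "0 0 0 0" --pt "-0.2 0 0 0" --pt "-0.5 0 0 0" --pt "-0.5 0 0 0" --pt "0 0 0 0" --pt "0 0 0 0" --jaw 0.5

```text
t: 54.15
eef_pos: [566.3, 200.9, 121.3]
tcp_rot: [-2.529, 1.57, -2.625]
ft_force: [0.2, -0.3, -0.4]
opening: 0.5
```

```bash
python3 - <<'E'
from h import *
im,C=snap("wrist","w22"); greens(im,C,66); s=state(); print(s["eef_pos"],s["ft_force"])
cv2.imwrite("pics/w22z.png",cv2.resize(im[130:340,180:480,::-1],None,fx=2.6,fy=2.6,interpolation=cv2.INTER_CUBIC))
go(575.2,-288.8,85,92.7)
E
```

```text
green [566.75 201.27  54.91  31.34  -5.48] [320. 272.]
green [573.42 271.3   55.12  31.78  -5.16] [432. 263.]
[566.23089265 200.84674168 120.92668785] [-0.56217421  1.24996139 -0.79893805]
shift [ 0.721 -9.73   1.117] tot turn -1.025 (jaw now 84.50)
```

View pics/w22z.png

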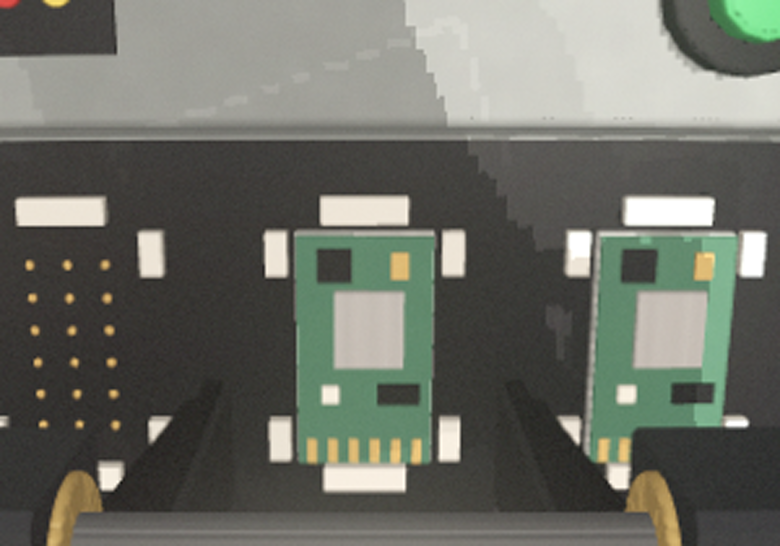

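Both boards seated. Fetch the last.

Request:
step_arm --pt "-0.1 -0.4 0.05 0" --pt "0 -0.7 0.08 0" --pt "0 -0.7 0.08 0" --pt "0 -0.7 0.08 0" --pt "0 -0.7 0.08 0" --pt "0 -0.7 0.08 0" --pt "0 -0.7 0.08 0" --pt "0 -0.7 0.08 0" --pt "0 -0.7 0.08 0" --pt "0 -0.7 0.08 0" --pt "0 -0.7 0.08 0" --pt "0 -0.7 0.08 0" --pt "0.2 -0.7 0.08 0" --pt "0.3 -0.7 0.06 0" --pt "0.3 -0.3 0.05 -1" --pt "0 0 0 -0.02" --pt "0 0 0 0" --pt "0 0 0 0"

```text
t: 56.45
eef_pos: [575.6, -291.6, 87.3]
tcp_rot: [-0.71, 1.57, -0.664]
ft_force: [0.9, -0.8, 1.1]
opening: 0.5
```

```bash
python3 - <<'E'
from h import *
im,C=snap("wrist","w23"); greens(im,C,12); s=state(); print(s["eef_pos"],s["opening"]*95)
go(575.2,-288.8,8.4,92.7)
E
```

```text
green [ 575.37 -288.53   54.19   30.97    2.63] [324. 263.]
[ 575.64075772 -291.63369788   87.35482362] 47.43287018470249
shift [ 1.579  0.058 -0.007] tot turn -0.007 (jaw now 92.64)
```

View pics/w23.png

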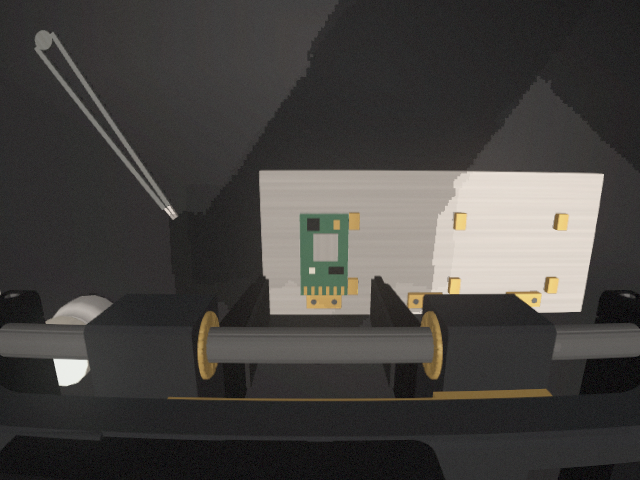

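Request:
step_arm --pt "0.4 0.06 0 0" --pt "0.5 0 0 0" --pt "0.4 0 0 0" --pt "0.2 0 0 0" --pt "0.08 0 0 0" --pt "0 0 0 0"

```text
t: 57.25
eef_pos: [575.5, -289.3, 7.9]
tcp_rot: [-0.797, 1.57, -0.751]
ft_force: [-0.7, 0.6, -0.6]
opening: 0.499
```

Request:
step_arm --pt "0 0 0 0" --pt "0 0 0 0" --pt "0 0 0 0" --pt "0 0 0 0" --jaw 1

```text
t: 57.75
eef_pos: [575.5, -289.3, 8.1]
tcp_rot: [-0.707, 1.57, -0.66]
ft_force: [-0.4, 1.6, 5.1]
opening: 0.331
```

Request:
step_arm --pt "-0.3 0 0 0" --pt "-0.6 0 0 0" --pt "-0.8 0 0 0" --pt "-0.4 0.3 0 0" --pt "0 0.65 0 0"

```text
t: 58.38
eef_pos: [573.3, -241.4, 114.4]
tcp_rot: [-0.554, 1.568, -0.508]
ft_force: [-0.3, 0.6, -1.5]
opening: 0.33
```

```bash
python3 - <<'E'
from h import *
s=state(); print(s["opening"]*95,s["eef_pos"])
go(559.9,131.0,110,84.6)
E
```

```text
31.386964611329024 [ 573.31978165 -241.39153427  114.39693532]
shift [0.077 7.452 0.068] tot turn 0.999 (jaw now 92.59)
```

Request:
step_arm --pt "0 0.66 0 0" --pt "0 0.66 0 0" --pt "0 0.66 0 0" --pt "0 0.66 0.01 0" --pt "0 0.66 0.01 0" --pt "0 0.66 0.01 0" --pt "0 0.66 0.01 0" --pt "0 0.66 0.01 0" --pt "0 0.66 0.01 0" --pt "0 0.66 0.01 0" --pt "0 0.56 0 0" --pt "0 0.29 0 0" --pt "0 0 0 1" --pt "0 0 0 0" --pt "0 0 0 0"

```text
t: 60.25
eef_pos: [559.1, 130.3, 112.6]
tcp_rot: [-2.462, 1.571, -2.553]
ft_force: [0.5, -0.2, -0.4]
opening: 0.33
```

```bash
python3 - <<'E'
from h import *
s=state(); print(s["opening"]*95,s["eef_pos"])
go(560.0,131.1,65.5,84.6)
E
```

```text
31.334679462089355 [559.09679989 130.27691267 112.56550198]
shift [0.941 0.018 0.017] tot turn 0.025 (jaw now 84.80)
```

Request:
step_arm --pt "0.2 0.02 0.02 0.02" --pt "0.3 0 0 0" --pt "0.25 0 0 0" --pt "0.12 0 0 0" --pt "0.05 0 0 0" --pt "0 0 0 0"

```text
t: 61.0
eef_pos: [560.4, 131.5, 66.6]
tcp_rot: [-0.658, 1.571, -0.754]
ft_force: [0.1, -0.2, -0.7]
opening: 0.331
```

```bash
python3 - <<'E'
from h import *
im,C=snap("wrist","w24"); s=state(); print(s["eef_pos"],s["ft_force"])
go(560,131.1,66,84.6)
cv2.imwrite("pics/w24z.png",cv2.resize(im[150:340,180:480,::-1],None,fx=2.6,fy=2.6,interpolation=cv2.INTER_CUBIC))
E
```

```text
[560.47153739 131.47336101  66.81155583] [ 1.24723636 -0.26788015 -0.37555786]
shift [ 0.016 -0.008 -0.009] tot turn -0.011 (jaw now 84.51)
```

View pics/w24z.png

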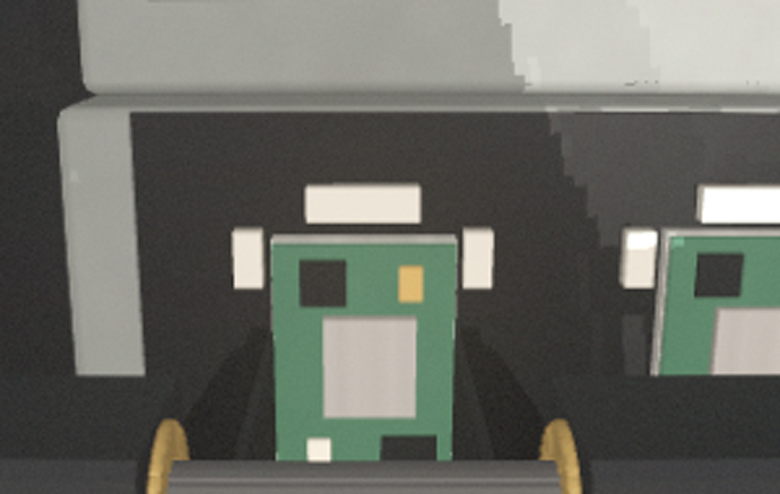

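Centred within about 0.3 mm. Lower and release.

Request:
step_arm --pt "0.03 -0.005 -0.008 0" --pt "0.03 0 0 0" --pt "0.03 0 0 0" --pt "0.01 0 0 0" --pt "0 0 0 0"

```text
t: 61.68
eef_pos: [559.9, 131.2, 62.1]
tcp_rot: [-0.139, 1.57, -0.235]
ft_force: [-2.0, -0.0, 5.6]
opening: 0.33
```

Request:
step_arm --pt "0 0 0 0" --pt "0 0 0 0" --pt "0 0 0 0" --pt "-0.2 0 0 0" --pt "-0.5 0 0 0" --pt "-0.7 0 0 0" --pt "-0.8 0.3 -0.3 0" --pt "-0.2 0.4 -0.4 0" --pt "0 0 0 0" --pt "0 0 0 0" --jaw 0.5

```text
t: 62.92
eef_pos: [528.6, 169.2, 181.6]
tcp_rot: [-0.947, 1.571, -1.043]
ft_force: [-0.2, 0.3, -0.8]
opening: 0.503
```

```bash
python3 - <<'E'
from h import *
im,C=snap("wrist","w25"); greens(im,C,66); s=state(); print(s["eef_pos"],s["ft_force"])
cv2.imwrite("pics/w25z.png",cv2.resize(im[100:340,140:500,::-1],None,fx=2.2,fy=2.2,interpolation=cv2.INTER_CUBIC))
snap("top","t3"); snap("side","s4")
E
```

```text
green [566.91 201.41  54.89  31.41  -5.48] [362. 284.]
green [559.77 131.3   54.22  31.17  -5.06] [278. 284.]
[528.68207513 168.94598144 181.26232332] [ 0.41608974  0.57023753 -0.42819546]
```

View pics/w25z.png

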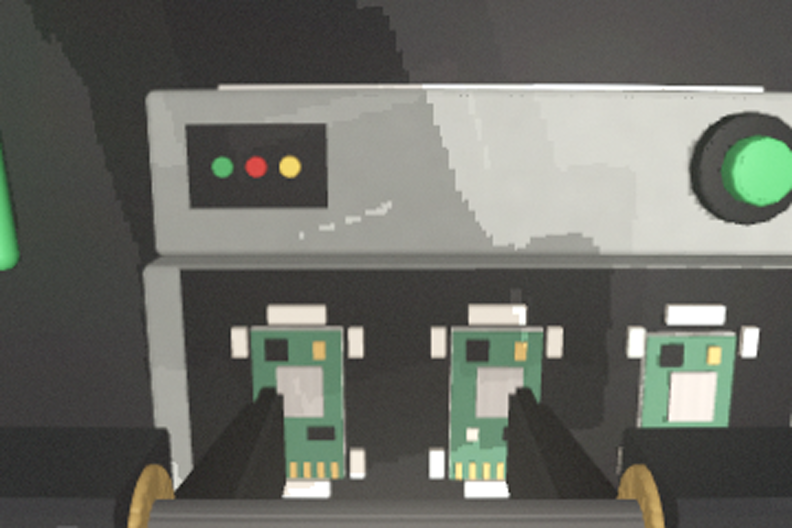

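View pics/s4.png

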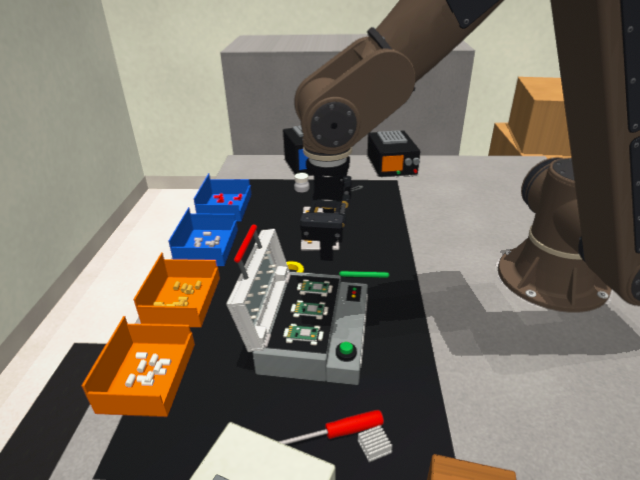

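Request:
step_arm --pt "-0.6 0 0 1" --pt "-0.6 0 0 1" --pt "-0.4 0 0 1" --pt "0 0 0 1" --pt "0 0 0 1" --pt "0 0 0 1" --pt "0 0 0 1" --pt "0 0 0 1" --pt "0 0 0 1" --pt "0 0 0 1" --pt "0 0 0 1" --pt "0 0 0 0.24" --pt "0 0 0 0" --pt "0 0 0 0"

```text
t: 64.82
eef_pos: [528.4, 169.3, 261.5]
tcp_rot: [-0.885, 1.571, -2.549]
ft_force: [0.6, -0.5, -0.2]
opening: 0.499
```

```bash
python3 - <<'E'
from h import *
im,C=snap("wrist","w26"); s=state(); print(s["eef_pos"])
for c in blobs(im,(0,150,80),(8,255,255),60): print(rect(c,215,C),c.mean(0))
go(681,190.4,258,-5.4)
E
```

```text
[528.43234009 169.36227669 261.52321843]
[681.29 190.   121.57  13.85  84.54] [576.37793427 206.01408451]
shift [ 0.07   2.999 -0.703] tot turn 0.008 (jaw now -5.34)
```

View pics/w26.png

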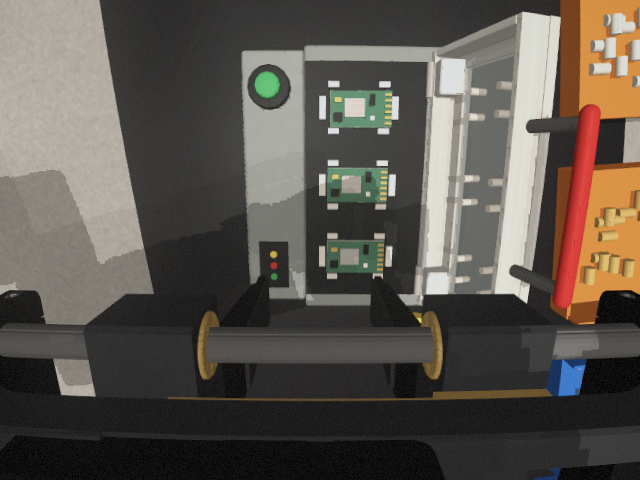

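Request:
step_arm --pt "0 0.4 -0.1 0" --pt "0 0.6 -0.14 0" --pt "0 0.6 -0.14 0" --pt "0 0.6 -0.14 0" --pt "0 0.5 -0.12 0" --pt "0 0.3 -0.07 0" --pt "0 0 0 0" --pt "0 0 0 0"

```text
t: 65.88
eef_pos: [680.5, 190.6, 261.5]
tcp_rot: [-1.132, 1.57, -2.797]
ft_force: [-0.7, -0.4, 0.3]
opening: 0.498
```

```bash
python3 - <<'E'
from h import *
im,C=snap("wrist","w27"); print(state()["eef_pos"])
for c in blobs(im,(0,150,80),(8,255,255),60): print(rect(c,215,C),c.mean(0))
go(681.2,190.4,196,-5.4)
E
```

```text
[680.49494424 190.62879825 261.77349303]
[682.17 201.89  96.22  10.55  84.35] [320.86705202 247.8583815 ]
[573.93 344.7   45.33  15.14  17.99] [92.06508876 12.4260355 ]
shift [1.315 0.015 0.003] tot turn 0.001 (jaw now -5.39)
```

Request:
step_arm --pt "0.3 0.02 0 0" --pt "0.4 0 0 0" --pt "0.35 0 0 0" --pt "0.2 0 0 0" --pt "0.06 0 0 0" --pt "0 0 0 0"

```text
t: 66.68
eef_pos: [682.2, 190.6, 196.3]
tcp_rot: [1.669, 1.57, 0.003]
ft_force: [0.7, 0.1, 0.0]
opening: 0.497
```

Request:
step_arm --pt "0 0 0 0" --pt "0 0 0 0" --pt "0 0 0 0" --pt "0 0 0 0" --pt "0 0 0 0" --jaw 1

```text
t: 67.3
eef_pos: [681.2, 190.6, 196.1]
tcp_rot: [-1.388, 1.569, -3.053]
ft_force: [-4.3, -0.0, 2.4]
opening: 0.105
```

```bash
python3 - <<'E'
import math
r=math.hypot(160,14);a0=math.atan2(14,160);n=20
f=lambda th:(-r*math.cos(a0+th),r*math.sin(a0+th))
p=f(1.8)
for k in range(1,n+1):
    q=f(1.8*(1-k/n)); print([round(-(q[1]-p[1])/50,2),round((q[0]-p[0])/50,2),0,0],end=", "); p=q
E
```

```text
[-0.08, -0.28, 0, 0], [-0.05, -0.28, 0, 0], [-0.03, -0.29, 0, 0], [-0.0, -0.29, 0, 0], [0.03, -0.29, 0, 0], [0.05, -0.28, 0, 0], [0.08, -0.28, 0, 0], [0.1, -0.27, 0, 0], [0.13, -0.26, 0, 0], [0.15, -0.25, 0, 0], [0.17, -0.23, 0, 0], [0.19, -0.22, 0, 0], [0.21, -0.2, 0, 0], [0.23, -0.18, 0, 0], [0.24, -0.16, 0, 0], [0.25, -0.14, 0, 0], [0.27, -0.11, 0, 0], [0.28, -0.09, 0, 0], [0.28, -0.06, 0, 0], [0.29, -0.04, 0, 0],
```

Request:
step_arm --pt "-0.08 -0.29 0 0" --pt "-0.05 -0.28 0 0" --pt "-0.03 -0.29 0 0" --pt "0 -0.29 0 0" --pt "0.03 -0.29 0 0" --pt "0.05 -0.28 0 0" --pt "0.08 -0.28 0 0" --pt "0.1 -0.27 0 0" --pt "0.13 -0.26 0 0" --pt "0.15 -0.25 0 0"

```text
t: 68.55
eef_pos: [542.8, 203.9, 176.5]
tcp_rot: [-2.567, 1.571, 2.051]
ft_force: [1.5, 5.1, -0.1]
opening: 0.107
```

Request:
step_arm --pt "0.17 -0.23 0 0" --pt "0.19 -0.22 0 0" --pt "0.21 -0.2 0 0" --pt "0.23 -0.18 0 0" --pt "0.24 -0.16 0 0" --pt "0.25 -0.14 0 0" --pt "0.27 -0.11 0 0" --pt "0.28 -0.09 0 0" --pt "0.28 -0.06 0 0"

```text
t: 69.68
eef_pos: [474.1, 210.2, 70.1]
tcp_rot: [-0.929, 1.57, -2.594]
ft_force: [2.0, 4.9, 1.1]
opening: 0.104
```

```bash
python3 - <<'E'
from h import *
s=state(); print(s["eef_pos"],s["opening"]*95,s["ft_force"]); go(472,210.2,57.5)
snap("side","s5")
E
```

```text
[474.05796857 210.15795653  70.13948137] 9.83318898006361 [1.99123195 4.89933407 1.09162494]
shift [ 0.253 -0.041  0.003] tot
```

View pics/s5.png

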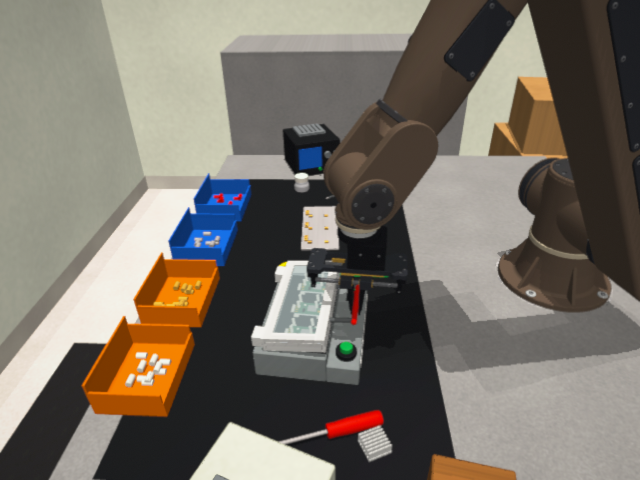

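Nearly shut. Lower the rest, release, and let it settle while rising.

Request:
step_arm --pt "0.1 -0.01 0 0" --pt "0.1 -0.02 0 0" --pt "0.06 -0.01 0 0" --pt "0 0 0 0"

```text
t: 70.22
eef_pos: [472.4, 210.3, 57.7]
tcp_rot: [-1.01, 1.57, -2.676]
ft_force: [0.2, 4.9, -0.9]
opening: 0.107
```

Request:
step_arm --pt "0 0 0 0" --pt "0 0 0 0" --pt "0 0 0 0" --pt "-0.3 0 0 0" --pt "-0.7 0 0 0" --pt "-0.8 0 0 0" --pt "-0.2 0 0 0" --pt "0 0 0 0" --pt "0 0 0 0" --pt "0 0 0 0" --pt "0 0 0 0" --jaw 0.6

```text
t: 71.6
eef_pos: [472.4, 210.3, 157.5]
tcp_rot: [-1.108, 1.57, -2.774]
ft_force: [-0.3, -0.2, -0.4]
opening: 0.402
```

```bash
python3 - <<'E'
from h import *
im,C=snap("wrist","w28"); s=state(); print(s["eef_pos"])
for c in blobs(im,(0,150,80),(8,255,255),60): print("red",rect(c,76,C),c.mean(0))
for c in blobs(im,(60,80,40),(95,255,230),300): print("green",rect(c,60,C),c.mean(0))
E
```

```text
[472.41092713 210.35244675 157.59989788]
red [472.5  213.31 113.58  10.6   84.32] [319.25872093 245.45930233]
green [492.3  298.71  23.54  22.72  39.28] [337.5  115.93]
```

View pics/w28.png

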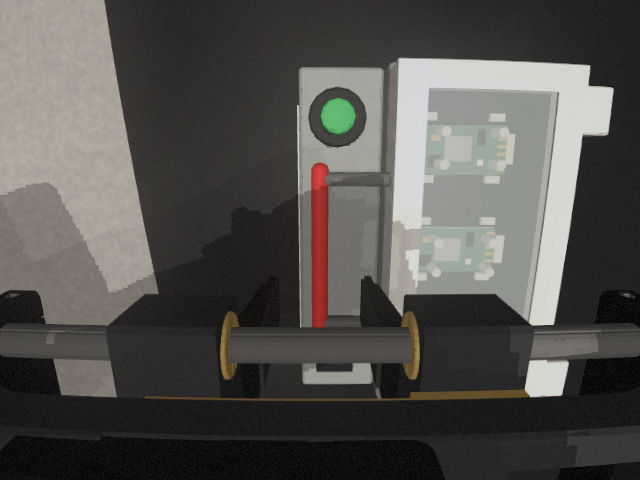

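```bash
python3 - <<'E'
from h import *
go(492.3,298.7,70)
E
```

```text
shift [ 1.751  0.231 -1.797] tot
```

Request:
step_arm --pt "0 0.03 -0.3 0" --pt "0 0.05 -0.5 0" --pt "0 0.08 -0.6 0" --pt "0 0.07 -0.4 0" --pt "0.5 0 0 0" --pt "0.6 0 0 0" --pt "0.4 0 0 0" --pt "0.2 0 0 0" --pt "0 0 0 0" --pt "0 0 0 0" --jaw 1

```text
t: 72.9
eef_pos: [492.8, 299.1, 73.8]
tcp_rot: [2.008, 1.57, 0.343]
ft_force: [-0.1, 0.1, 0.1]
opening: 0.007
```

```bash
python3 - <<'E'
from h import *
go(492.3,298.7,60)
im,C=snap("wrist","w29")
E
```

```text
shift [ 0.277 -0.01   0.01 ] tot
```

View pics/w29.png

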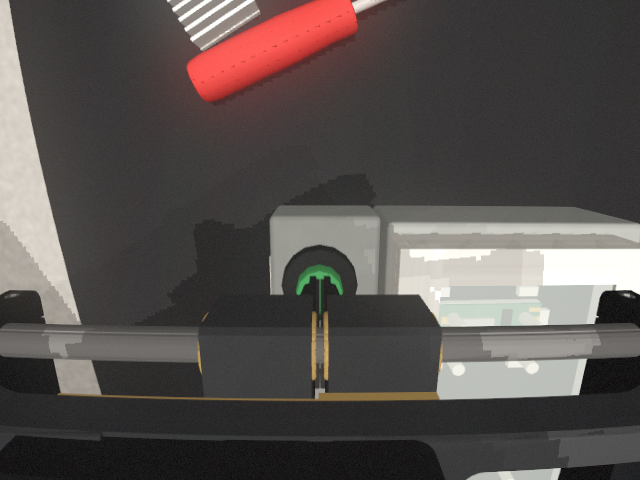

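Request:
step_arm --pt "0.15 0 0 0" --pt "0.1 0 0 0" --pt "0.04 0 0 0" --pt "0.04 0 0 0" --pt "0.02 0 0 0" --pt "0.02 0 0 0" --pt "0 0 0 0"

```text
t: 73.82
eef_pos: [492.8, 299.1, 57.7]
tcp_rot: [2.024, 1.568, 0.358]
ft_force: [-9.0, -3.9, 38.9]
opening: 0.007
```

Request:
step_arm --pt "-0.04 0 0 0" --pt "0 0 0 0"

```text
t: 74.08
eef_pos: [492.7, 299.0, 58.1]
tcp_rot: [2.016, 1.569, 0.351]
ft_force: [-3.8, -1.3, 18.1]
opening: 0.006
```

```bash
python3 - <<'E'
from h import *
s=state(); print(s["eef_pos"],s["ft_force"],s["moment"])
im,C=snap("side","s6"); cv2.imwrite("pics/s6z.png",cv2.resize(im[300:380,290:400,::-1],None,fx=7,fy=7,interpolation=cv2.INTER_CUBIC))
im,C=snap("wrist","w30"); cv2.imwrite("pics/w30z.png",cv2.resize(im[190:310,240:400,::-1],None,fx=5,fy=5,interpolation=cv2.INTER_CUBIC))
E
```

```text
[492.73258465 299.01663826  58.07874249] [-3.81872214 -1.33808414 18.07753295] [-0.35139828  0.60125241 -0.03546738]
```

View pics/s6z.png

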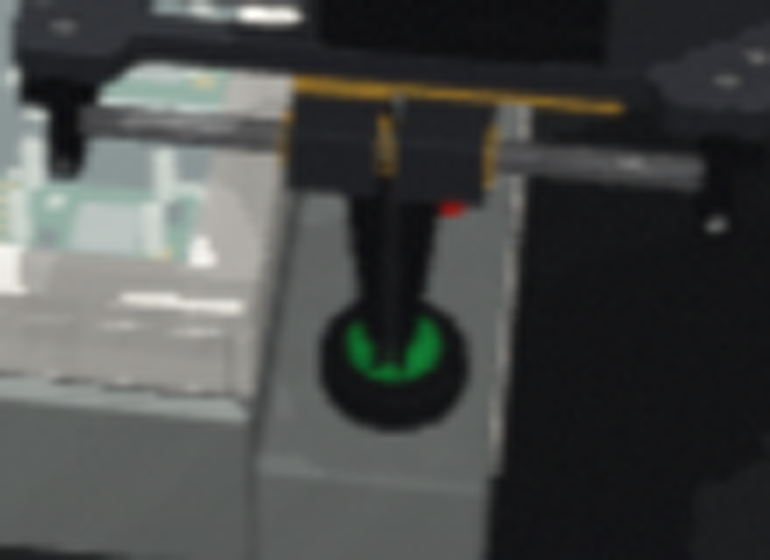

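View pics/w30z.png

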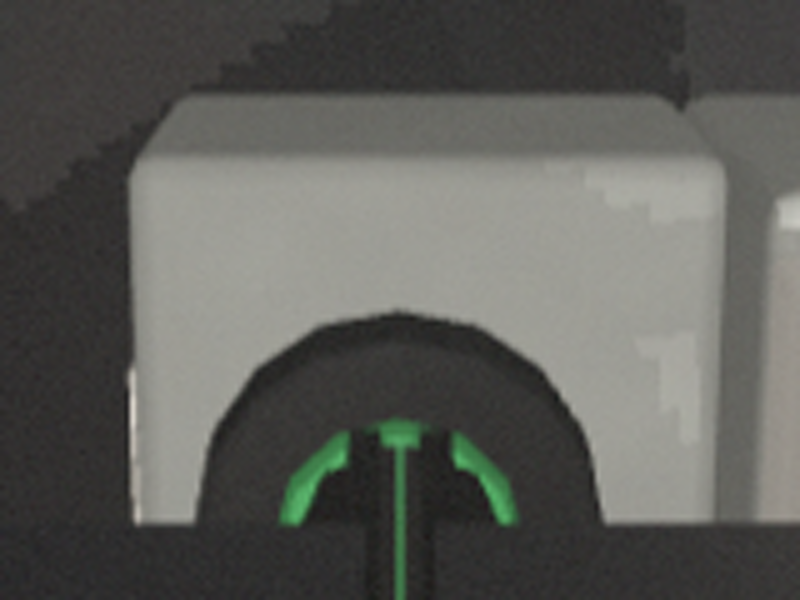

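Request:
step_arm --pt "-0.3 0 0 0" --pt "-0.2 -0.2 0.012 0" --pt "0 -0.335 0 0" --pt "0 0 0 0" --pt "0 0 0 0" --jaw 0.5

```text
t: 74.8
eef_pos: [465.6, 300.9, 81.4]
tcp_rot: [-0.599, 1.571, -2.264]
ft_force: [0.1, 0.3, 0.1]
opening: 0.465
```

Request:
step_arm --pt "0.2 0 0 0" --pt "0.15 0 0 0" --pt "0 0 0 0"

```text
t: 75.18
eef_pos: [465.7, 300.6, 63.2]
tcp_rot: [-0.942, 1.569, -2.607]
ft_force: [0.6, -0.2, 3.1]
opening: 0.504
```

```bash
python3 - <<'E'
from h import *
s=state(); print(s["eef_pos"],s["ft_force"],s["opening"]*95)
go(492.3-26.75*.9956,298.6+26.75*.094,62)
im,C=snap("wrist","w31"); cv2.imwrite("pics/w31z.png",cv2.resize(im[190:350,240:440,::-1],None,fx=4,fy=3.75,interpolation=cv2.INTER_CUBIC))
E
```

```text
[465.65194198 300.63389194  63.21860558] [ 0.61775482 -0.23374344  3.05870479] 47.91959050824169
shift [ 0.024 -0.001 -0.01 ] tot
```

View pics/w31z.png

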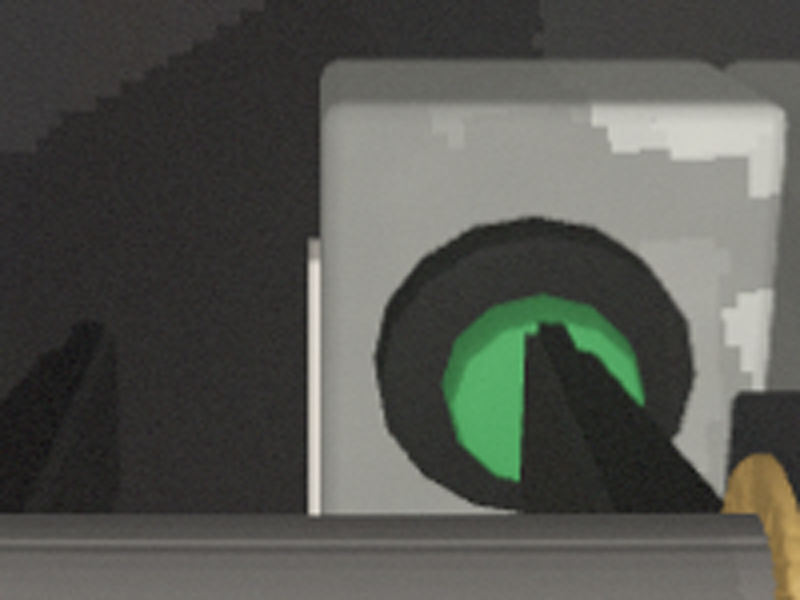

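Request:
step_arm --pt "0.02 0 0 0" --pt "0 0 0 0" --pt "0 0 0 0"

```text
t: 75.6
eef_pos: [465.8, 300.8, 63.3]
tcp_rot: [1.328, 1.571, -0.337]
ft_force: [-0.7, -0.5, 2.2]
opening: 0.501
```

Request:
step_arm --pt "0.02 0 0 0" --pt "0 0 0 0" --pt "0 0 0 0"

```text
t: 75.97
eef_pos: [465.8, 300.8, 62.1]
tcp_rot: [1.209, 1.571, -0.457]
ft_force: [-0.1, -1.3, 2.8]
opening: 0.502
```

Request:
step_arm --pt "0.02 0 0 0" --pt "0 0 0 0" --pt "0 0 0 0"

```text
t: 76.35
eef_pos: [465.8, 300.8, 61.1]
tcp_rot: [0.872, 1.571, -0.793]
ft_force: [-0.5, -1.9, 4.1]
opening: 0.501
```

Request:
step_arm --pt "0.02 0 0 0" --pt "0 0 0 0" --pt "0 0 0 0"

```text
t: 76.72
eef_pos: [465.8, 300.8, 60.1]
tcp_rot: [1.112, 1.571, -0.553]
ft_force: [-1.4, -0.8, 4.4]
opening: 0.499
```

Request:
step_arm --pt "0.02 0 0 0" --pt "0.02 0 0 0" --pt "0 0 0 0" --pt "0 0 0 0"

```text
t: 77.22
eef_pos: [465.8, 300.8, 58.3]
tcp_rot: [1.601, 1.571, -0.064]
ft_force: [-2.1, -2.0, 6.5]
opening: 0.499
```

Request:
step_arm --pt "0.02 0 0 0" --pt "0 0 0 0" --pt "0 0 0 0"

```text
t: 77.6
eef_pos: [465.9, 300.9, 58.0]
tcp_rot: [1.96, 1.57, 0.294]
ft_force: [-5.2, -2.7, 16.7]
opening: 0.5
```

Request:
step_arm --pt "-0.3 0 0 0" --pt "-0.8 0 0 0" --pt "-1 0 0 0" --pt "-0.6 -0.3 0.8 0" --pt "0 -0.1 0.8 0" --pt "0 0 0.8 0" --pt "0 0 0 0" --pt "0 0 0 0"

```text
t: 78.6
eef_pos: [434.8, 183.6, 192.3]
tcp_rot: [2.178, 1.57, 0.512]
ft_force: [-0.2, 0.5, -1.0]
opening: 0.499
```

```bash
python3 - <<'E'
from h import *
s=state(); print(s["eef_pos"],s["ft_force"],s["t"])
snap("wrist","w32"); im,C=snap("side","s7"); snap("top","t4")
cv2.imwrite("pics/s7z.png",cv2.resize(im[240:400,220:420,::-1],None,fx=4,fy=3.75,interpolation=cv2.INTER_CUBIC))
E
```

```text
[434.84398314 183.58804417 192.28599644] [-0.18467409  0.48520759 -0.98140539] 78.6
```

View pics/w32.png

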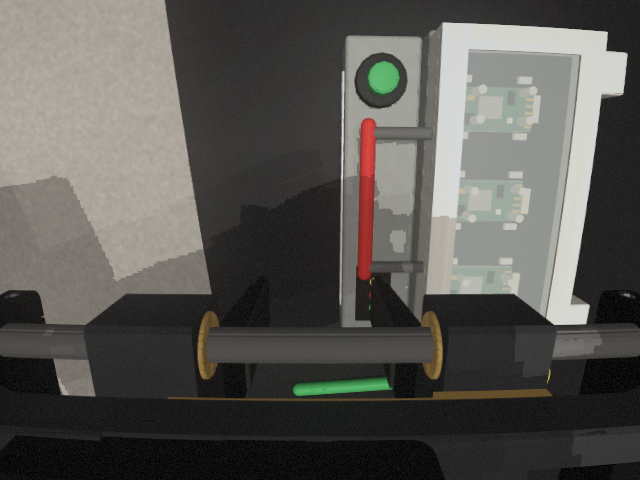

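View pics/s7z.png

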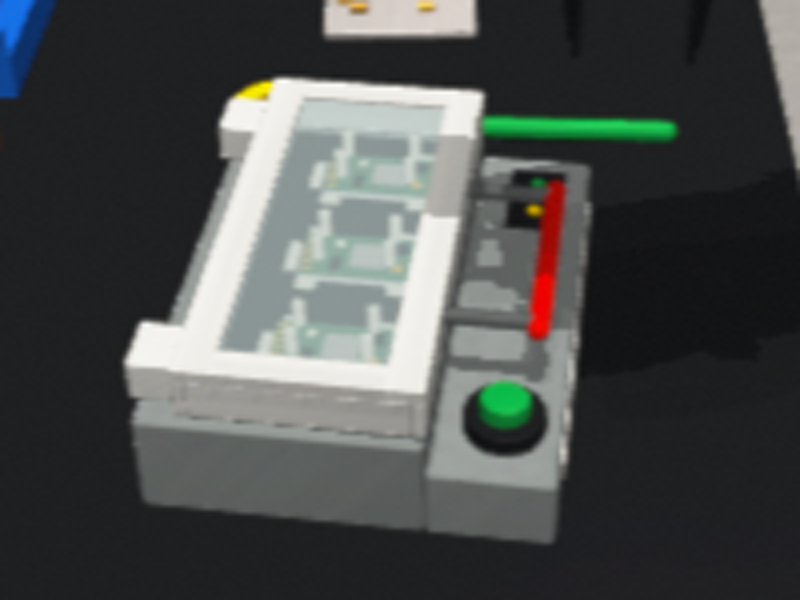

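View pics/t4.png

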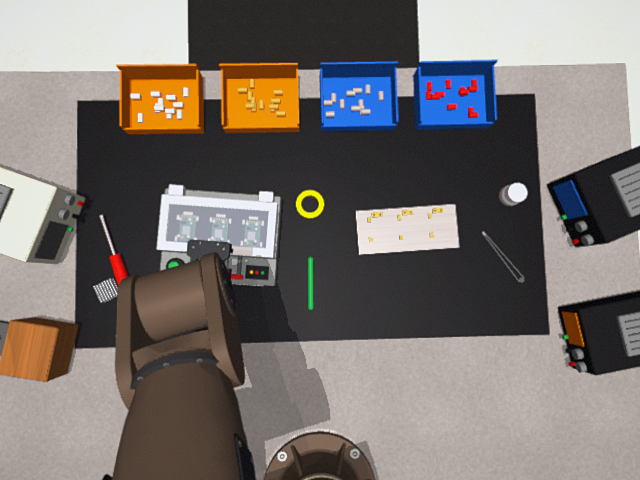

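```bash
python3 - <<'E'
from h import *
for f in("s7","side0"):
    im=cv2.imread(f"pics/{f}.png")[:,:,::-1].copy()
    for c in blobs(im,(0,150,100),(6,255,255),40): 
        m=c.mean(0)
        if 330<m[0]<380 and 280<m[1]<340: print(f,c.min(0),c.max(0),m.round(1))
    for c in blobs(im,(60,150,60),(75,255,255),40):
        print(f,"g",c.mean(0).round(1),c.min(0),c.max(0))
print(job_done())
E
```

```text
s7 [352. 288.] [360. 330.] [356.4 309. ]
s7 g [364.3 273.8] [341. 271.] [389. 277.]
s7 g [345.8 347.7] [339. 342.] [352. 353.]
side0 [352. 288.] [360. 330.] [356.4 308.5]
side0 g [364.3 273.8] [341. 271.] [389. 277.]
side0 g [345.8 347.7] [339. 342.] [352. 353.]
the job is handed in; nothing more can be done
None
```

The job is handed in, finished about 79 s into the 210 s limit; the hand-in itself reported no verdict. All the steps were done in order:
- I opened the lid onto its stop.
- I slid the three boards home against the stops in bays 1, 2 and 3 and let each one go. The wrist camera showed all three home together with the lid up.
- I gripped each board afresh and laid it in its nest with the gold contacts towards the hinge.
- I guided the lid shut by its handle and pressed the green button.

**Last checks:**
- The wrist and side views show the boards in their nests under the shut lid.
- The handle and button sit at the same side-view pixels as at the start, within half a pixel, so the lid is fully shut and the button is out.
- The bystanders look unmoved in the top view, and the arm is clear of everything.

**Checks that disagreed:**
- **Wrist camera:** it read about 1.3 mm (x) and 1.4 mm (y) off the arm's own frame. I measured this by turning the tool half round, and corrected for it before nesting the boards.
- **Start button:** I first felt it about 4 mm above its stated 60 mm height. The first press bottomed out at about 39 N, which I took for a catch on the collar. I pressed again with one finger; it went down about 6 mm, and the force rose sharply only at the bottom (6.5 to 17 N). Both presses were made with the lid shut. I could not read the button's travel directly, so a full press is inferred from force and height.

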